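# Unstack the jeweller's bench pieces into their fitted trays

### The job

Take the stack on the jeweller's bench apart from the top down and set each piece gently, without dropping it, into the wooden tray made for its shape: whetstone in the narrow tray, round jar in the round tray, oblong tin in the oblong tray and steel bench block in the square tray. Each piece must lie flat on its tray's floor inside the rim, right way up as it is in the stack. Leave the pliers and the spool where they are.

Things in the scene. Friction and masses are not known exactly. Their poses are not given: they have to be found in the camera images.
- stone: Whetstone, top of the stack at the start: plain grey bar 64 x 14 x 18 mm high (x, y, z), about 40 g. Lies across the jar lid. Origin: centre of its underside; x along its length, z up.
- jar: Round closed jar, second from the top: white with a black lid of practically the same width, 30 mm diameter, 22 mm high, about 30 g; stands on the tin. Origin: centre of its underside, z up.
- tin: Oblong closed brass tin, third from the top: 56 x 32 x 20 mm high (x, y, z), about 70 g; does not open; lies on the bench block. Origin: centre of its underside; x along its length, z up.
- bench_block: Square steel bench block, bottom of the stack, on the table: 60 x 60 x 22 mm high, about 0.6 kg. Origin: centre of its underside; x and y along its sides, z up.
- narrow_tray: Narrow wooden tray with a darker rim for the whetstone, fixed to the table: inside 80 x 30 mm (x, y). Like all four trays: empty at the start, rim 4 mm wide whose top is 7 mm above the table, floor 3 mm above the table (recess 4 mm deep). Origin: centre of its underside, at table height; x along its length, z up.
- round_tray: Round wooden tray for the jar, fixed: inside diameter 46 mm, outside 54 mm; floor 3 mm, rim 7 mm above the table. Origin: centre of its underside, z up.
- oblong_tray: Oblong wooden tray for the tin, fixed: inside 72 x 48 mm (x, y); floor 3 mm, rim 7 mm above the table. Origin: centre of its underside; x along its length, z up.
- square_tray: Square wooden tray for the bench block, fixed: inside 76 x 76 mm; floor 3 mm, rim 7 mm above the table. Origin: centre of its underside; x and y along its sides, z up.
- pliers: Bystander: pliers with black handles lying loose on the table, about 130 mm long, 45 mm wide, 12 mm high. Origin at table height about 10 mm behind the pivot; x towards the jaws.
- spool: Bystander: loose wooden spool standing on the table, 28 mm diameter, 30 mm high. Origin: centre of its underside, z up.
Mind the look-alikes: they are no part of the job. Leave any blue or turquoise look-alike of the narrow_tray alone.

How it is judged:
By the outcome, as a careful person would: the job done as asked, in the order asked, and still so for the second after the job is handed in, with the robot touching nothing.
It also fails if it takes over 120 s, if anything falls off the work surface, if the arm or the gripper's body presses on something with over 40 N, if the wrist force passes 120 N, or if a joint passes its speed limit or range.

### The arm

A 6-joint arm with a two-finger parallel gripper is mounted at the origin on the work surface. World frame = base frame: x ahead of the robot, y to its left, z up, the work surface at z = 0. Lengths are in m, angles in rad, forces in N, time in s.
With the tool pointing down it reaches from about 0.25 to 0.725 m from the base axis. Payload 4 kg.
Tool frame: the origin (TCP) lies midway between the tips of the shut fingers; the grasp point (between the pads) lies 19 mm behind it; z points along the fingers, y is the line along which they close (so a half turn about z gives the same grasp; the last joint's range is limited). The gripper opens to 85 mm and grips with 20 to 120 N. Pads are 22 mm wide; open, the fingers measure 114 mm over their backs; the gripper's body (76 mm by 85 mm) begins 54 mm behind the grasp point. The pads swing forward as they close: fully open they stand 13 mm farther back than shut.
Start: joints at [-1.21, 0.241, 0.005, 1.335, 0, 1.571], TCP at [0.177, -0.468, 0.231] pointing down, gripper open.
Joint ranges: [-2.72, 2.72], [-1.05, 1.87], [-1.09, 1.28], [-1.99, 2.15], [-1.42, 1.44], [-3.14, 3.14]. Speed limits (rad/s): [2.79, 2.79, 3.14, 3.14, 3.14, 3.14].

### API

Orientations are given as a unit quaternion [x, y, z, w].
In Python, from workcell import get_obs, camera, job_done, silhouettes gives the robot as it stands. The module is installed in compiled form; this text tells all that it offers.
- The arm moves only by the tool drive_tool, never from a script. Its argument "increments" is a list of rows, each a list of 3 entries, a list of its own where there are three numbers: the shift along the world's x, y, z in mm, then the turn, a rotation vector about the world's x, y, z in degrees, then the opening, from 0 (shut) to 1 (fully open). A call has 1 to 8 rows; each row shifts and turns the commanded pose from where the row before left it; what a row does not reach is not made up. A row lasts 1/12 s, in which the tool goes at most 41.7 mm and 7.16 degrees, less where a joint would pass 70% of its speed; a pose out of reach is approached as far as the arm can. A call is refused whole if a number of a shift passes 41.7 or a number of a turn 7.16, either way. A call with a gripper value outside its range is refused whole. The fingers move at their own pace and stop on an object; the grip force is fixed at half the most. Time passes only in rows, so rows that do not move let the fingers close. It gives the time, the measured TCP pose, the force, the opening and the grip force at its end, in the units of the state.
- get_obs(): the state, without advancing time (a new reading comes with each control period).
- camera(name): name is "scene" or "top" or "wrist"; returns a dict with "image" (384x512x3 uint8, red, green, blue), "K" (3x3 intrinsics, pixels), "view" (4x4, takes a point from world to camera coordinates). Camera axes: x right, y down, z forward; pixel columns grow to the right and rows downward; lengths in m; the calibration is good to about 2 mm. The wrist camera is an equidistant fisheye: a pixel r from the principal point sees the ray r / f radians off the axis. A picture is of the moment at which its call begins. There is no depth.
- job_done(): hands the job in; it is judged then, once.
Trained networks look in a picture, given as the dict that the camera call returned (one of the last four; its "shot" number tells which), for a name from the list of things; names that differ only in an ending like _2 or _b are one class to them, and where a whole thing is asked for, a point or a joint stands for the part that bears it (a point fixed in the world has none). Each returns a list of dicts, best first, with "conf" (0 to 1); they miss things now and then, are a little off and sometimes report something else, mostly with a low value. They report only what shows in the picture. A call takes as long as a camera call. They do not tell look-alikes from the thing itself.
- silhouettes(query, picture): "region" (384x512 bool, what is visible of it) and "bbox" ([left, top, right, bottom] in pixels, round what is visible of it).
The state is a dict: "clock": time; "joint_pos": joint angles; "joint_vel": joint speeds; "tau": joint torques, N m; "eef_pos": TCP position; "tool_rot": TCP orientation; "ft_force": force on the tool from outside, world axes, zero at the start; "ft_torque": the same for the moment, N m; "grip_width": finger opening in m; "grasp_force": force on a finger pad.
Only numpy, scipy, OpenCV 4.12 (cv2) and the standard library are available. Lean on these libraries where they do the work, as an engineer would, in place of code of your own. Each camera call takes 0.05 s, during which the arm holds its last target. There are 200 camera calls.

## Working session

There is one attempt and no reset: what is moved stays moved. The work goes in short steps, Python scripts to look and compute and a tool call to move; the robot and the scene stay as the last step left them, time stands still between calls to the robot, and variables do not carry over. Pictures are saved under pics/ and viewed, at most 14 in all, crops included, and the job is handed in when it is done.

Besides the shell and the picture viewer there is one more tool, called after "Call:" in YAML: its name, and indented under it one key for each argument. drive_tool: Moves the arm, as the interface text tells. Its arguments: {"type":"object","properties":{"increments":{"type":"array"}},"required":["increments"]}

```bash
mkdir -p pics; cat > h.py <<'E'
import numpy as np, cv2
from workcell import get_obs, camera, silhouettes, job_done
def save(c,n,crop=None,s=1):
    im=c["image"]
    if crop: l,t,r,b=crop; im=im[t:b,l:r]
    cv2.imwrite("pics/"+n,cv2.resize(im[:,:,::-1],None,fx=s,fy=s,interpolation=cv2.INTER_CUBIC))
def unproj(c,uv,z):
    K,V=c["K"],c["view"]; uv=np.atleast_2d(uv).astype(float)
    d=np.c_[(uv[:,0]-K[0,2])/K[0,0],(uv[:,1]-K[1,2])/K[1,1],np.ones(len(uv))]@V[:3,:3]
    o=-V[:3,:3].T@V[:3,3]
    return (o+d*((z-o[2])/d[:,2])[:,None])[:,:2]
def proj(c,P):
    K,V=c["K"],c["view"]; p=np.atleast_2d(P)@V[:3,:3].T+V[:3,3]
    return p[:,:2]/p[:,2:]*[K[0,0],K[1,1]]+[K[0,2],K[1,2]]
def rect(c,region,z):
    cn=max(cv2.findContours(region.astype(np.uint8),cv2.RETR_EXTERNAL,cv2.CHAIN_APPROX_NONE)[0],key=cv2.contourArea)
    w=unproj(c,cn[:,0,:],z)*1000
    (cx,cy),(a,b),th=cv2.minAreaRect(w.astype(np.float32))
    if a<b: a,b,th=b,a,th+90
    return [round(float(v),1) for v in (cx,cy,a,b,(th+90)%180-90)]
Z=dict(stone=.082,jar=.064,tin=.042,bench_block=.022,narrow_tray=.007,round_tray=.007,oblong_tray=.007,square_tray=.007,pliers=.006,spool=.03)
def look(c,names=Z,zs=Z):
    for n in names:
        for r in silhouettes(n,c)[:3]:
            if r["conf"]>.2: print(n,round(r["conf"],2),r["bbox"],int(r["region"].sum()),rect(c,r["region"],zs[n]))
E
python3 - <<'E'
from h import *
o=get_obs();print(o["clock"],o["eef_pos"],o["tool_rot"],o["grip_width"])
for n in("top","scene"):
    c=camera(n);save(c,n+"0.png",s=1.5);print(n,c["K"][0],(-c["view"][:3,:3].T@c["view"][:3,3]));look(c)
E
```

```text
0.0 [ 0.17629775 -0.46721277  0.23041028] [ 9.83773588e-01  1.79411418e-01 -1.73812408e-04 -1.02034096e-03] 0.08583458257611948
top [439.59522139   0.         249.37359513] [ 0.38653257 -0.03827564  1.22253865]
stone 0.49 [142.8, 148.9, 163.4, 171.7] 179 [637.0, 219.9, 67.4, 21.3, -18.1]
tin 0.67 [155.6, 156.8, 165.1, 175.9] 99 [630.5, 211.4, 60.2, 23.5, -19.3]
bench_block 0.59 [146.0, 154.8, 172.5, 182.2] 145 [632.5, 199.8, 59.8, 16.7, -0.2]
narrow_tray 0.97 [281.6, 147.7, 303.5, 178.6] 389 [640.7, -139.8, 87.7, 36.8, 16.9]
narrow_tray 0.86 [315.6, 156.0, 332.8, 189.8] 410 [616.2, -241.7, 82.8, 39.1, -1.7]
narrow_tray 0.64 [348.8, 146.1, 369.9, 181.5] 450 [630.3, -340.0, 93.4, 40.3, 7.3]
round_tray 0.72 [329.7, 240.8, 356.7, 259.1] 348 [396.2, -281.9, 54.6, 54.6, -3.2]
oblong_tray 0.92 [140.8, 233.3, 164.3, 264.9] 560 [415.3, 247.1, 80.7, 54.8, -7.2]
oblong_tray 0.5 [144.4, 156.8, 173.3, 184.9] 222 [634.6, 224.0, 62.6, 59.3, -0.2]
square_tray 0.88 [220.0, 187.0, 250.2, 221.3] 840 [533.4, 7.8, 83.7, 80.5, 9.6]
pliers 0.78 [180.6, 209.6, 197.3, 255.3] 328 [456.8, 145.1, 124.6, 38.6, -
[... 429 characters left out ...]
54.6, 274.3] 743 [623.0, -239.5, 93.8, 42.9, -0.8]
narrow_tray 0.82 [176.9, 243.3, 212.1, 283.2] 710 [650.0, -138.2, 92.7, 39.8, 17.0]
narrow_tray 0.7 [85.1, 252.0, 104.3, 293.0] 799 [638.7, -338.0, 95.7, 40.9, 7.0]
round_tray 0.65 [122.0, 181.6, 143.5, 198.7] 274 [406.9, -276.4, 59.7, 51.5, 31.8]
oblong_tray 0.9 [322.5, 159.5, 352.7, 181.8] 473 [427.8, 247.2, 88.7, 60.1, -4.5]
oblong_tray 0.58 [361.0, 208.7, 368.8, 224.2] 79 [595.9, 242.5, 49.5, 14.2, -19.3]
square_tray 0.95 [232.3, 197.2, 282.0, 231.6] 1019 [542.6, 10.6, 91.3, 84.8, 9.5]
pliers 0.74 [295.4, 166.1, 314.2, 203.4] 272 [464.9, 150.6, 127.4, 40.6, 2.3]
spool 0.52 [177.8, 189.1, 187.2, 203.2] 117 [477.4, -151.5, 51.6, 21.2, 1.8]
```

View pics/top0.png

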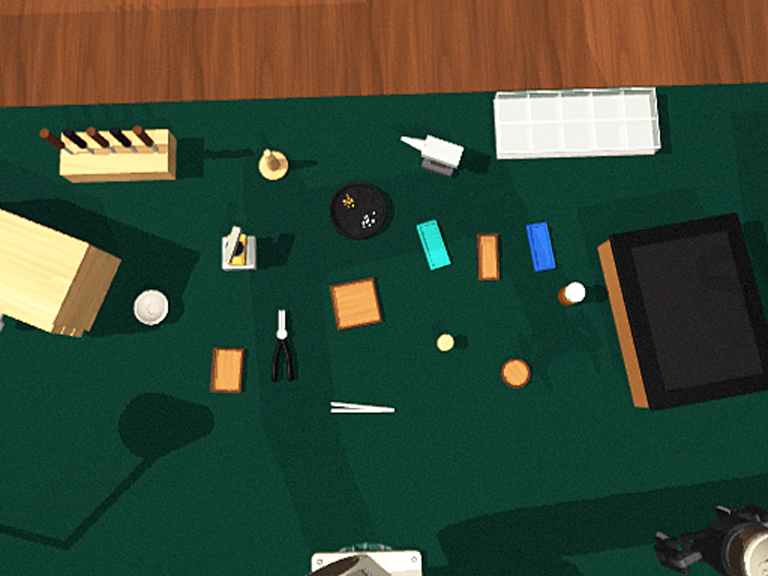

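View pics/scene0.png

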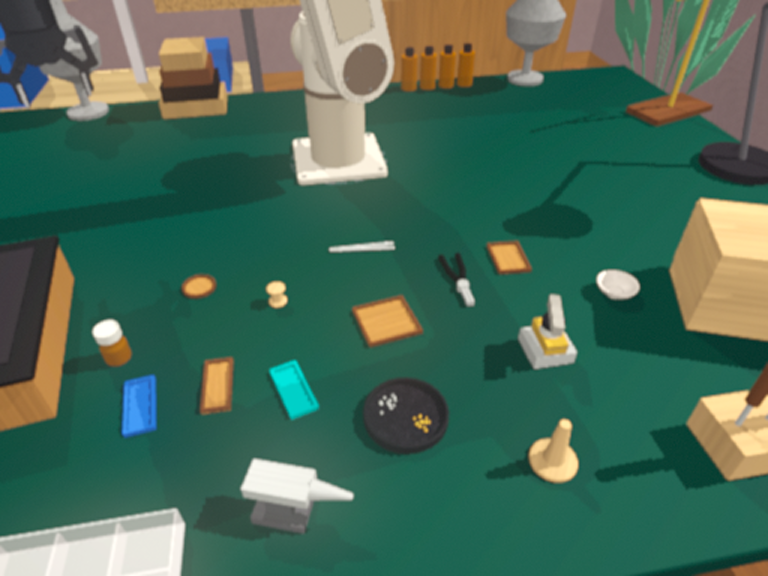

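The stack is at about (160,165) in the unscaled top image. There are three narrow-tray candidates in that image: turquoise (292,163), wooden (324,171) and blue (359,164). The wooden one with the dark rim fits the description. I'll confirm it with an enlarged crop while moving over it.

```bash
python3 - <<'E'
import cv2
a=cv2.imread("pics/top0.png")[200:300,390:580];b=cv2.imread("pics/top0.png")[210:290,190:290]
cv2.imwrite("pics/crop1.png",cv2.resize(a,None,fx=4,fy=4,interpolation=2))
E
```

Call:
drive_tool:
  increments:
    - [[35, 17, 0], [0, 0, 7], 1]
    - [[35, 17, 0], [0, 0, 7], 1]
    - [[35, 17, 0], [0, 0, 7], 1]
    - [[35, 17, 0], [0, 0, 7], 1]
    - [[35, 17, 0], [0, 0, 7], 1]
    - [[35, 17, 0], [0, 0, 7], 1]
    - [[35, 17, 0], [0, 0, 7], 1]
    - [[35, 17, 0], [0, 0, 7], 1]

```text
clock: 1.77
eef_pos: [0.4581, -0.3307, 0.2314]
tool_rot: [0.782, 0.623, -0.0, 0.0]
ft_force: [0.1, -0.5, 0.2]
grip_width: 0.0856
grasp_force: 0.0
```

Call:
drive_tool:
  increments:
    - [[35, 17, 0], [0, 0, 7], 1]
    - [[35, 17, 0], [0, 0, 7], 1]
    - [[30, 30, 0], [0, 0, 7], 1]
    - [[30, 30, 0], [0, 0, 7], 1]
    - [[0, 0, 0], [0, 0, 0], 1]
    - [[0, 0, 0], [0, 0, 0], 1]

```text
clock: 2.27
eef_pos: [0.5869, -0.2366, 0.2304]
tool_rot: [0.609, 0.793, -0.0, -0.0]
ft_force: [0.0, -0.3, 0.1]
grip_width: 0.0853
grasp_force: 0.0
```

View pics/crop1.png

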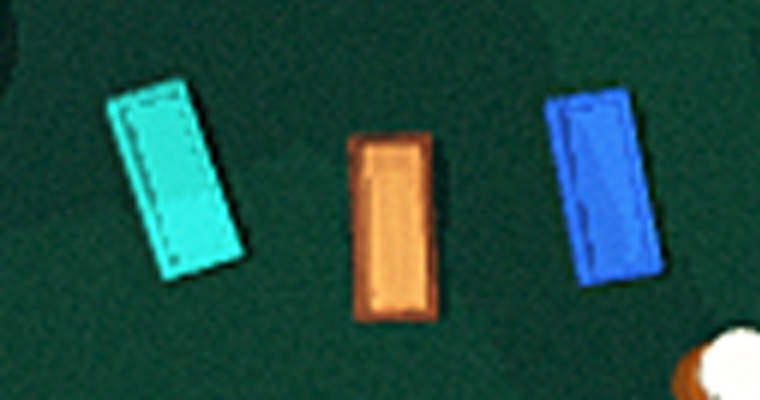

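The crop shows the turquoise one at (175,180), wood with a darker rim at (395,228) and blue at (605,185). The middle wooden tray at top-image pixel (324,171) is the target. Next I'll measure with the wrist camera.

```bash
cat >> h.py <<'E'
_u=unproj
def unproj(c,uv,z):   # wrist = equidistant fisheye
    if not c.get("fish"): return _u(c,uv,z)
    K,V=c["K"],c["view"]; uv=np.atleast_2d(uv).astype(float)
    m=np.c_[(uv[:,0]-K[0,2])/K[0,0],(uv[:,1]-K[1,2])/K[1,1]]; t=np.linalg.norm(m,axis=1)+1e-9
    d=np.c_[m/t[:,None]*np.sin(t)[:,None],np.cos(t)]@V[:3,:3]
    o=-V[:3,:3].T@V[:3,3]
    return (o+d*((z-o[2])/d[:,2])[:,None])[:,:2]
def wrist():
    c=camera("wrist"); c["fish"]=1; return c
def pproj(c,P):
    p=np.atleast_2d(P)@c["view"][:3,:3].T+c["view"][:3,3]; r=np.linalg.norm(p[:,:2],axis=1)
    return p[:,:2]/r[:,None]*np.arctan2(r,p[:,2])[:,None]*[c["K"][0,0],c["K"][1,1]]+c["K"][:2,2]
E
python3 - <<'E'
from h import *
c=wrist();print(c["K"],c["view"],-c["view"][:3,:3].T@c["view"][:3,3]);save(c,"w1.png",s=1.5);look(c,["narrow_tray","round_tray","square_tray"])
E
```

```text
[[297.31863964   0.         255.22871543]
 [  0.         297.31863964 187.54940515]
 [  0.           0.           1.        ]] [[ 0.96624118  0.25763299 -0.00179491 -0.50555826]
 [ 0.24571049 -0.9193863   0.3071729  -0.4004732 ]
 [ 0.07748766 -0.29724414 -0.95165203  0.26226595]
 [ 0.          0.          0.          1.        ]] [ 0.5665693  -0.15998407  0.371693  ]
narrow_tray 0.86 [246.5, 144.5, 317.6, 190.8] 2035 [618.0, -240.3, 87.9, 39.5, -1.5]
narrow_tray 0.66 [236.0, 220.3, 305.5, 253.0] 1642 [634.4, -339.2, 87.8, 42.3, 7.3]
round_tray 0.63 [100.0, 136.6, 132.5, 174.2] 1056 [402.6, -279.0, 53.6, 51.4, 12.0]
round_tray 0.29 [242.6, 144.5, 317.5, 191.4] 2056 [618.0, -240.3, 87.8, 39.4, -0.9]
```

View pics/w1.png

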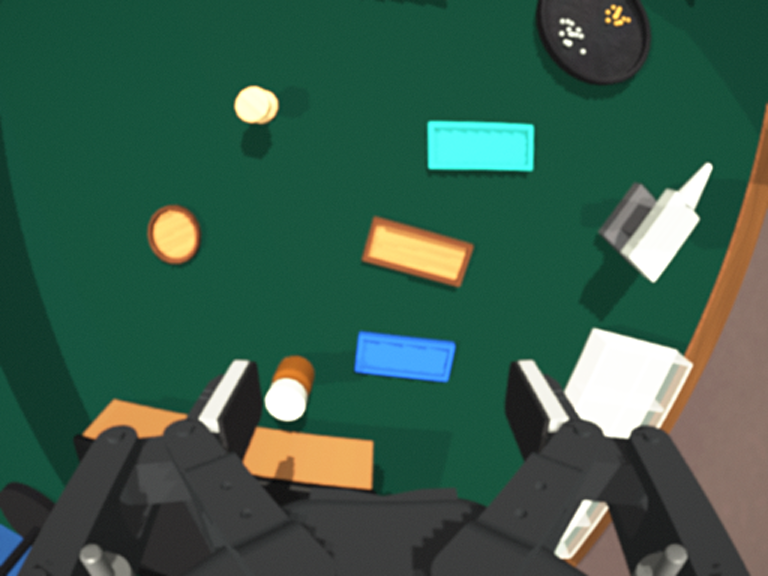

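The wooden narrow tray at image (418,252) measures (618,-240) mm, yaw -1.5°. The turquoise tray (480,147) and blue tray (405,357) are left alone. Moving to the stack.

Call:
drive_tool:
  increments:
    - [[4, 36, 0], [0, 0, 7], 1]
    - [[4, 36, 0], [0, 0, 7], 1]
    - [[4, 36, 0], [0, 0, 7], 1]
    - [[4, 36, 0], [0, 0, 7], 1]
    - [[4, 36, 0], [0, 0, 7], 1]
    - [[4, 36, 0], [0, 0, 7], 1]
    - [[4, 36, 0], [0, 0, 7], 1]
    - [[4, 36, 0], [0, 0, 7], 1]

```text
clock: 3.13
eef_pos: [0.6171, 0.0488, 0.232]
tool_rot: [0.167, 0.986, 0.0, 0.0]
ft_force: [1.5, -0.3, 0.4]
grip_width: 0.0851
grasp_force: 0.0
```

Call:
drive_tool:
  increments:
    - [[0, 36, 0], [0, 0, 0], 1]
    - [[0, 36, 0], [0, 0, 0], 1]
    - [[0, 36, 0], [0, 0, 0], 1]
    - [[0, 36, 0], [0, 0, 0], 1]
    - [[0, 0, 0], [0, 0, 0], 1]
    - [[0, 0, 0], [0, 0, 0], 1]

```text
clock: 3.63
eef_pos: [0.6172, 0.1937, 0.2313]
tool_rot: [0.167, 0.986, -0.0, 0.0]
ft_force: [0.4, -0.3, -0.3]
grip_width: 0.0854
grasp_force: 0.0
```

```bash
python3 - <<'E'
from h import *
o=get_obs();print(o["eef_pos"],o["tool_rot"],o["joint_pos"])
c=wrist();save(c,"w2.png",s=1.5);look(c,["stone","jar","tin","bench_block","oblong_tray","square_tray"])
E
```

```text
[0.61718032 0.19367812 0.23134366] [ 1.67273983e-01  9.85910439e-01 -1.29285225e-04  5.76478624e-05] [ 3.04211655e-01  5.46204429e-01  4.59349831e-01  1.48395668e+00
 -2.82715771e-04  6.40339747e-01]
jar 0.61 [272.8, 163.7, 299.3, 189.4] 226 [631.8, 214.3, 28.1, 9.8, -17.8]
tin 0.69 [268.2, 148.5, 303.2, 192.7] 330 [613.6, 221.5, 33.3, 18.0, -62.8]
bench_block 0.82 [254.7, 139.6, 312.5, 194.7] 1081 [631.9, 202.7, 65.0, 29.3, -22.5]
bench_block 0.31 [2.2, 132.7, 25.8, 155.7] 311 [461.1, -145.8, 57.4, 25.2, 78.3]
oblong_tray 0.56 [217.9, 0.2, 277.5, 32.2] 1344 [440.2, 246.7, 58.1, 45.1, 83.1]
square_tray 0.61 [76.2, 106.8, 149.9, 191.0] 3326 [536.7, 11.1, 89.7, 85.3, -79.4]
```

View pics/w2.png

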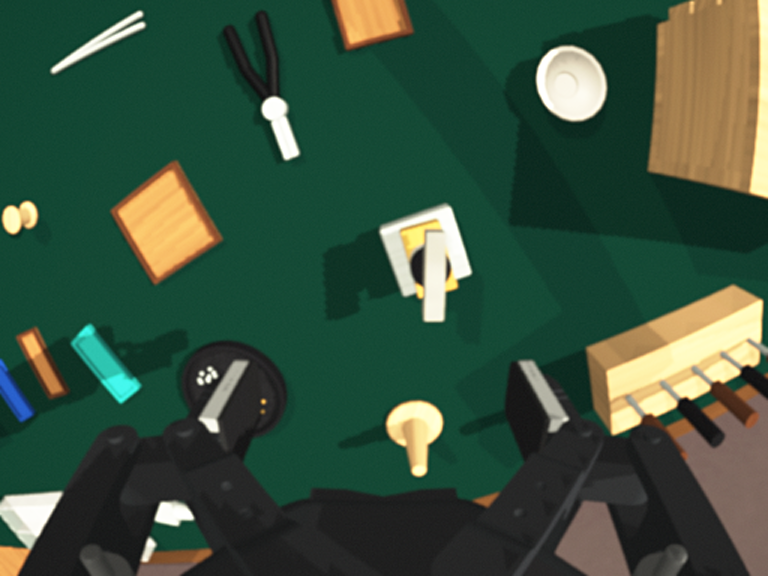

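The stack is at (430,262), with the stone standing upright in the image, the tin yellow and the block white. The spool is at (20,217) and the ring cone at (415,430). I'll enlarge the stack to pick edges.

```bash
python3 - <<'E'
from h import *
c=wrist();save(c,"w2c.png",(245,130,325,220),s=6.5)
print(unproj(c,np.array([[425,231],[444,232],[443,321],[424,320]])/1.5,.082)*1e3)
print(unproj(c,np.array([[381,233],[449,206],[470,273],[405,297]])/1.5,.022)*1e3)
E
```

```text
[[607.79190326 225.04826477]
 [612.59156813 236.93522433]
 [673.91916703 217.3706635 ]
 [668.55275914 204.78466498]]
[[611.05998147 192.575695  ]
 [608.01851011 251.11460644]
 [667.23652109 251.26599154]
 [669.13690766 193.32373794]]
```

View pics/w2c.png

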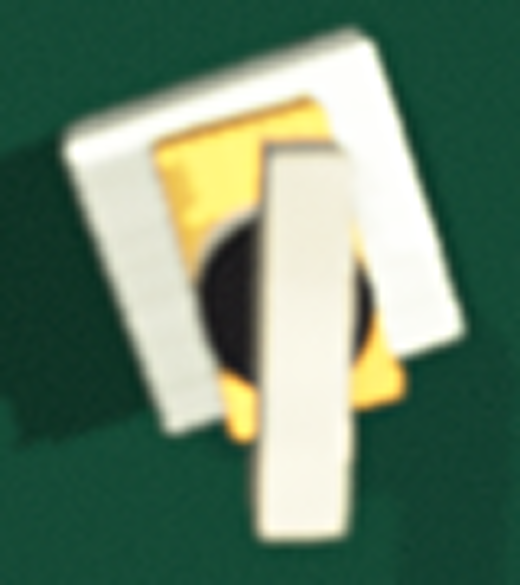

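```bash
python3 - <<'E'
from h import *
c=wrist()
def f(n,p,z):
    w=unproj(c,np.array(p)/6.5+[245,130],z)*1e3; r=cv2.minAreaRect(w.astype(np.float32)); print(n,w.round(1).tolist(),w.mean(0).round(1),np.round(r[1],1),round(r[2],1))
f("stone",[(266,153),(344,153),(347,538),(258,538)],.082)
f("jar",[(198,300),(373,300),(287,385),(287,210)],.064)
f("tin",[(157,152),(315,108),(408,390),(235,440)],.042)
f("block",[(70,155),(375,40),(465,330),(170,435)],.022)
E
```

```text
stone [[608.1, 227.9], [612.1, 239.4], [673.6, 221.2], [668.6, 207.3]] [640.6 224. ] [14.7 64.2] 71.2
jar [[632.2, 210.1], [641.9, 237.9], [651.3, 219.7], [622.4, 228.9]] [636.9 224.2] [21.8 21.1] 26.6
tin [[610.7, 211.3], [612.3, 239.9], [667.4, 240.6], [665.9, 207.7]] [639.1 224.9] [32.9 55.4] 87.5
block [[610.0, 195.5], [607.9, 255.7], [667.0, 255.9], [668.2, 195.5]] [638.3 225.6] [59.1 61.5] 1.2
```

Call:
drive_tool:
  increments:
    - [[6, 8, -25], [0, 0, 1], 0.45]
    - [[6, 8, -25], [0, 0, 1], 0.45]
    - [[6, 8, -25], [0, 0, 0], 0.45]
    - [[5.4, 6.3, -25], [0, 0, 0], 0.45]
    - [[0, 0, -10], [0, 0, 0], 0.45]
    - [[0, 0, 0], [0, 0, 0], 0.45]
    - [[0, 0, 0], [0, 0, 0], 0.45]

```text
clock: 4.67
eef_pos: [0.6404, 0.2229, 0.1213]
tool_rot: [0.151, 0.989, -0.0, -0.001]
ft_force: [0.1, 0.7, 0.7]
grip_width: 0.0383
grasp_force: 0.0
```

```bash
python3 - <<'E'
from h import *
o=get_obs();print(o["eef_pos"],o["tool_rot"],o["grip_width"])
c=wrist();save(c,"w3.png",(180,150,340,300),s=5);look(c,["stone"])
p=o["eef_pos"].copy() if hasattr(o["eef_pos"],"copy") else o["eef_pos"]
print(pproj(c,[[p[0],p[1],.082]]),pproj(c,[p]))
E
```

```text
[0.64044684 0.22287248 0.12126214] [ 1.50822467e-01  9.88560614e-01 -3.89685461e-04 -5.87354210e-04] 0.03826422057445186
stone 0.62 [244.0, 164.4, 270.9, 260.3] 2050 [638.6, 224.6, 68.4, 15.7, -19.3]
[[254.88990777 217.68387314]] [[254.76530737 246.63419525]]
```

View pics/w3.png

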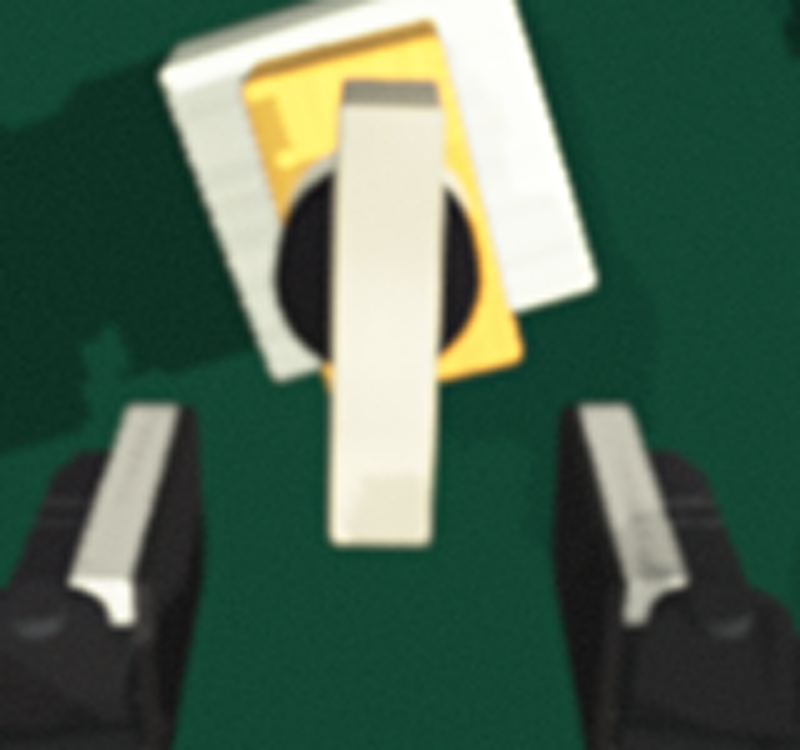

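```bash
python3 - <<'E'
from h import *
c=wrist()
def f(n,p,z):
    w=unproj(c,np.array(p)/5+[180,150],z)*1e3; r=cv2.minAreaRect(w.astype(np.float32)); print(n,w.round(1).tolist(),w.mean(0).round(1),np.round(r[1],1),round(r[2],1))
f("stone",[(342,105),(438,105),(433,546),(330,546)],.082)
f("jar",[(276,272),(479,272),(385,180),(385,370)],.064)
f("tin",[(243,80),(434,28),(524,358),(330,410)],.042)
f("block",[(162,78),(515,0),(598,285),(278,380)],.022)
E
```

```text
stone [[610.9, 228.7], [614.5, 240.4], [676.7, 221.3], [672.3, 207.2]] [643.6 224.4] [14.8 65.1] 72.6
jar [[636.3, 210.2], [645.1, 238.3], [627.6, 229.4], [655.9, 220.7]] [641.2 224.6] [22.3 21. ] 28.0
tin [[612.3, 211.4], [613.3, 241.9], [670.7, 240.3], [670.2, 206.8]] [641.6 225.1] [33.5 57.9] 88.4
block [[612.0, 195.2], [617.0, 255.7], [670.5, 256.0], [671.0, 196.1]] [642.6 225.7] [59.  60.5] 0.5
```

The crop shows the stone between the fingers, centred about 2 mm to the right of the tool axis. I'll descend and grip.

Call:
drive_tool:
  increments:
    - [[1.5, 1.5, -15], [0, 0, 0], 0.45]
    - [[0, 0, -15], [0, 0, 0], 0.45]
    - [[0, 0, -15], [0, 0, 0], 0.45]
    - [[0, 0, -9], [0, 0, 0], 0.45]
    - [[0, 0, 0], [0, 0, 0], 0.3]
    - [[0, 0, 0], [0, 0, 0], 0.2]
    - [[0, 0, 0], [0, 0, 0], 0.12]
    - [[0, 0, 0], [0, 0, 0], 0]

```text
clock: 5.48
eef_pos: [0.6433, 0.2252, 0.0689]
tool_rot: [0.151, 0.989, 0.001, 0.001]
ft_force: [-0.3, -0.0, -1.2]
grip_width: 0.0124
grasp_force: 60.3
```

Call:
drive_tool:
  increments:
    - [[0, 0, 0], [0, 0, 0], 0]
    - [[0, 0, 0], [0, 0, 0], 0]
    - [[0, 0, 0], [0, 0, 0], 0]
    - [[0, 0, 0], [0, 0, 0], 0]

```text
clock: 5.82
eef_pos: [0.6431, 0.2252, 0.0685]
tool_rot: [0.151, 0.989, 0.0, 0.001]
ft_force: [0.2, -0.7, 4.9]
grip_width: 0.0125
grasp_force: 61.0
```

Call:
drive_tool:
  increments:
    - [[0, 0, 4], [0, 0, 0], 0]
    - [[0, 0, 8], [0, 0, 0], 0]
    - [[0, 0, 16], [0, 0, 0], 0]
    - [[0, 0, 25], [0, 0, 0], 0]
    - [[0, 0, 25], [0, 0, 0], 0]
    - [[0, 0, 15], [0, 0, 0], 0]
    - [[0, 0, 0], [0, 0, 0], 0]
    - [[0, 0, 0], [0, 0, 0], 0]

```text
clock: 6.48
eef_pos: [0.6429, 0.2251, 0.1614]
tool_rot: [0.151, 0.989, 0.001, 0.001]
ft_force: [-0.7, 0.5, -0.8]
grip_width: 0.0123
grasp_force: 60.4
```

```bash
python3 - <<'E'
from h import *
o=get_obs();print(o["eef_pos"],o["ft_force"],o["grip_width"])
c=wrist();save(c,"w4.png",(150,100,380,320),s=3)
E
```

```text
[0.64290059 0.22513112 0.16139611] [-0.67615252  0.49099022 -0.75561326] 0.012325607250463118
```

View pics/w4.png

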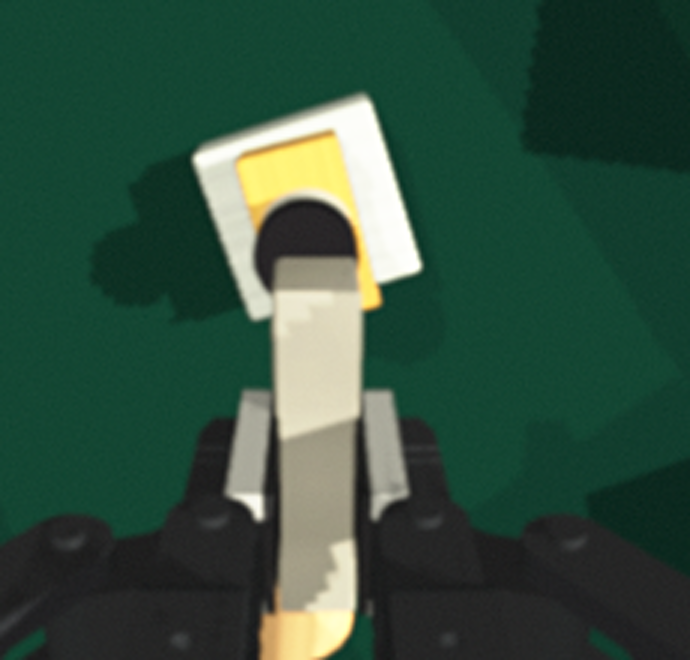

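The stone (315,430) is held level between the pads and the rest of the stack is undisturbed. Carrying it to the narrow tray.

Call:
drive_tool:
  increments:
    - [[-1, -20, 0], [0, 0, 2], 0]
    - [[-2, -36, 0], [0, 0, 2], 0]
    - [[-2, -38, 0], [0, 0, 2], 0]
    - [[-2, -38, 0], [0, 0, 2], 0]
    - [[-2, -38, 0], [0, 0, 2], 0]
    - [[-2, -38, 0], [0, 0, 2], 0]
    - [[-2, -38, 0], [0, 0, 2], 0]
    - [[-2, -38, 0], [0, 0, 1.9], 0]

```text
clock: 7.2
eef_pos: [0.6255, -0.0606, 0.1578]
tool_rot: [0.012, 1.0, 0.0, -0.002]
ft_force: [0.6, -0.4, 0.0]
grip_width: 0.0125
grasp_force: 60.4
```

Call:
drive_tool:
  increments:
    - [[-2, -38, 0], [0, 0, 0], 0]
    - [[-2, -38, 0], [0, 0, 0], 0]
    - [[-2, -38, 0], [0, 0, 0], 0]
    - [[-2, -38, 0], [0, 0, 0], 0]
    - [[-2, -20, -15], [0, 0, 0], 0]
    - [[0, -9.6, -15], [0, 0, 0], 0]
    - [[0, 0, 0], [0, 0, 0], 0]
    - [[0, 0, 0], [0, 0, 0], 0]

```text
clock: 7.87
eef_pos: [0.6151, -0.2403, 0.1271]
tool_rot: [0.013, 1.0, 0.001, -0.003]
ft_force: [-0.3, -0.1, -0.2]
grip_width: 0.012
grasp_force: 60.4
```

```bash
python3 - <<'E'
from h import *
o=get_obs();print(o["eef_pos"],o["tool_rot"],o["ft_force"])
c=wrist();save(c,"w5.png",(150,100,380,320),s=3);look(c,["narrow_tray"])
E
```

```text
[ 0.61513514 -0.24030801  0.12709796] [ 0.01309798  0.99990856  0.00140277 -0.00305676] [-0.26925036 -0.05188272 -0.23182751]
narrow_tray 0.82 [328.7, 161.8, 379.3, 249.3] 3043 [642.9, -141.1, 89.8, 39.6, 15.9]
narrow_tray 0.76 [233.7, 140.0, 276.4, 234.8] 2476 [618.3, -241.5, 89.3, 38.0, -1.2]
```

View pics/w5.png

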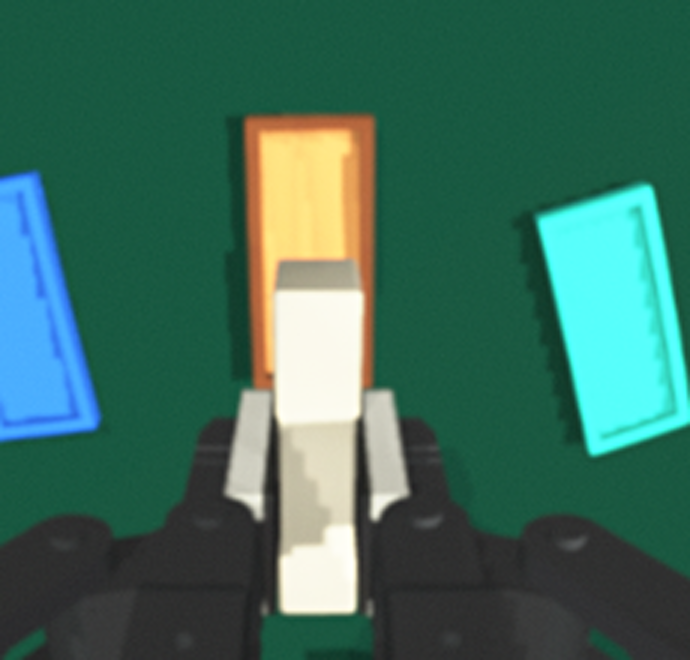

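The wooden tray (312,250) lies right under the stone, with blue at left and turquoise at right. Lowering.

Call:
drive_tool:
  increments:
    - [[1.5, -1, -30], [0, 0, 0], 0]
    - [[1.5, 0, -35], [0, 0, 0], 0]
    - [[0, 0, -25], [0, 0, 0], 0]
    - [[0, 0, -12], [0, 0, 0], 0]
    - [[0, 0, -5], [0, 0, 0], 0]
    - [[0, 0, -3], [0, 0, 0], 0]
    - [[0, 0, 0], [0, 0, 0], 0]
    - [[0, 0, 0], [0, 0, 0], 0]

```text
clock: 8.63
eef_pos: [0.6219, -0.242, 0.0225]
tool_rot: [0.012, 1.0, -0.001, 0.002]
ft_force: [0.2, -0.0, -0.2]
grip_width: 0.0124
grasp_force: 60.4
```

Call:
drive_tool:
  increments:
    - [[0, 0, -2], [0, 0, 0], 0]
    - [[0, 0, -2], [0, 0, 0], 0]
    - [[0, 0, -1], [0, 0, 0], 0]
    - [[0, 0, -1], [0, 0, 0], 0]
    - [[0, 0, 0], [0, 0, 0], 0]
    - [[0, 0, 0], [0, 0, 0], 0]

```text
clock: 9.13
eef_pos: [0.6202, -0.2417, 0.0142]
tool_rot: [0.013, 1.0, 0.0, -0.0]
ft_force: [0.3, -1.1, -1.1]
grip_width: 0.0124
grasp_force: 60.4
```

Call:
drive_tool:
  increments:
    - [[0, 0, -2], [0, 0, 0], 0]
    - [[0, 0, -2], [0, 0, 0], 0]
    - [[0, 0, -1], [0, 0, 0], 0]
    - [[0, 0, 0], [0, 0, 0], 0]
    - [[0, 0, 0], [0, 0, 0], 0]
    - [[0, 0, 0], [0, 0, 0], 0]

```text
clock: 9.63
eef_pos: [0.6204, -0.2416, 0.0093]
tool_rot: [0.012, 1.0, 0.0, -0.0]
ft_force: [0.0, 0.3, -0.7]
grip_width: 0.0124
grasp_force: 60.4
```

Call:
drive_tool:
  increments:
    - [[0, 0, -1], [0, 0, 0], 0]
    - [[0, 0, -0.5], [0, 0, 0], 0]
    - [[0, 0, 0], [0, 0, 0], 0]
    - [[0, 0, 0], [0, 0, 0], 0]
    - [[0, 0, 0], [0, 0, 0], 0]

```text
clock: 10.05
eef_pos: [0.6203, -0.2417, 0.0078]
tool_rot: [0.012, 1.0, 0.0, -0.0]
ft_force: [-0.4, -0.5, -0.4]
grip_width: 0.0125
grasp_force: 60.4
```

Call:
drive_tool:
  increments:
    - [[0, 0, -0.5], [0, 0, 0], 0]
    - [[0, 0, -0.5], [0, 0, 0], 0]
    - [[0, 0, 0], [0, 0, 0], 0]
    - [[0, 0, 0], [0, 0, 0], 0]

```text
clock: 10.38
eef_pos: [0.6204, -0.2417, 0.0075]
tool_rot: [0.012, 1.0, -0.0, 0.0]
ft_force: [-2.7, 1.1, 5.0]
grip_width: 0.0124
grasp_force: 61.2
```

Call:
drive_tool:
  increments:
    - [[0, 0, -0.5], [0, 0, 0], 0]
    - [[0, 0, 0], [0, 0, 0], 0]
    - [[0, 0, 0], [0, 0, 0], 0]

```text
clock: 10.63
eef_pos: [0.6204, -0.2417, 0.0075]
tool_rot: [0.012, 1.0, -0.0, 0.0]
ft_force: [-4.1, 0.7, 7.3]
grip_width: 0.0124
grasp_force: 61.5
```

The floor was touched at z 7.5 mm, as predicted. Releasing and returning to the stack.

Call:
drive_tool:
  increments:
    - [[0, 0, 0.5], [0, 0, 0], 0.15]
    - [[0, 0, 0], [0, 0, 0], 0.25]
    - [[0, 0, 0], [0, 0, 0], 0.28]
    - [[0, 0, 0], [0, 0, 0], 0.28]
    - [[0, 0, 5], [0, 0, 0], 0.28]
    - [[0, 0, 15], [0, 0, 0], 0.28]
    - [[0, 0, 35], [0, 0, 0], 0.28]
    - [[0, 0, 40], [0, 0, 0], 0.28]

```text
clock: 11.3
eef_pos: [0.6177, -0.2404, 0.0989]
tool_rot: [0.012, 1.0, 0.002, -0.004]
ft_force: [1.2, -0.9, -0.6]
grip_width: 0.0239
grasp_force: 0.0
```

```bash
python3 - <<'E'
from h import *
o=get_obs();print(o["eef_pos"],o["grip_width"])
c=wrist();save(c,"w6.png",(180,100,340,300),s=3);look(c,["narrow_tray","stone"],dict(narrow_tray=.007,stone=.021))
E
```

```text
[ 0.61769736 -0.24035863  0.09891499] 0.023934538708503806
narrow_tray 0.76 [110.5, 158.5, 176.5, 256.5] 3838 [633.4, -339.3, 90.0, 42.0, 7.2]
narrow_tray 0.75 [335.8, 167.5, 389.8, 262.0] 3706 [643.0, -141.3, 91.0, 40.6, 15.6]
narrow_tray 0.66 [230.1, 138.2, 278.9, 242.4] 3050 [616.8, -241.4, 88.0, 37.8, -0.7]
stone 0.64 [246.0, 157.6, 265.0, 234.1] 1355 [615.9, -240.9, 65.8, 13.5, -2.0]
```

View pics/w6.png

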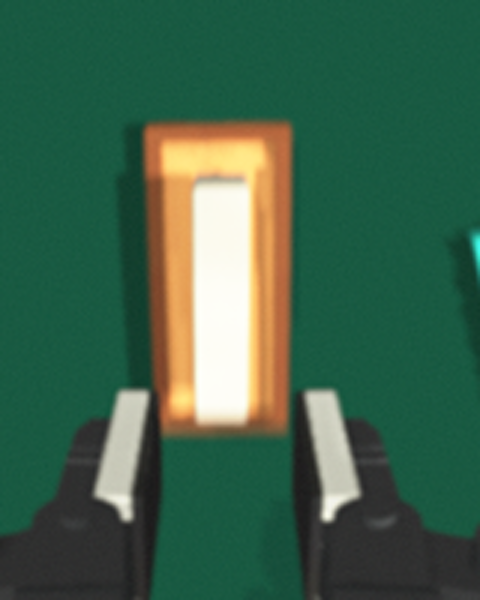

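The stone lies inside the narrow tray (centre within 1 mm, yaw within about 1.5°). Going back for the jar.

Call:
drive_tool:
  increments:
    - [[2, 20, 25], [0, 0, 0], 0.6]
    - [[2, 38, 25], [0, 0, 0], 0.6]
    - [[2, 38, 0], [0, 0, 0], 0.6]
    - [[2, 38, 0], [0, 0, 0], 0.6]
    - [[2, 38, 0], [0, 0, 0], 0.6]
    - [[2, 38, 0], [0, 0, 0], 0.6]
    - [[2, 38, 0], [0, 0, 0], 0.6]
    - [[2, 38, 0], [0, 0, 0], 0.6]

```text
clock: 12.12
eef_pos: [0.6351, 0.043, 0.1481]
tool_rot: [0.012, 1.0, 0.0, -0.001]
ft_force: [0.7, 0.2, 0.1]
grip_width: 0.0512
grasp_force: 0.0
```

Call:
drive_tool:
  increments:
    - [[2, 38, 0], [0, 0, 0], 0.6]
    - [[2, 38, 0], [0, 0, 0], 0.6]
    - [[2, 38, 0], [0, 0, 0], 0.6]
    - [[2, 38, 0], [0, 0, 0], 0.6]
    - [[0, 25, -20], [0, 0, 0], 0.6]
    - [[0, 3, -10], [0, 0, 0], 0.6]
    - [[0, 0, 0], [0, 0, 0], 0.6]
    - [[0, 0, 0], [0, 0, 0], 0.6]

```text
clock: 12.78
eef_pos: [0.6426, 0.2203, 0.1173]
tool_rot: [0.012, 1.0, -0.001, -0.002]
ft_force: [-0.3, -0.6, 0.4]
grip_width: 0.0509
grasp_force: 0.0
```

```bash
cat >> h.py <<'E'
def black(c,box):  # dark lid outline in a wrist crop
    l,t,r,b=box; m=np.zeros(c["image"].shape[:2],bool); m[t:b,l:r]=c["image"][t:b,l:r].max(2)<50
    return m
E
python3 - <<'E'
from h import *
o=get_obs();print(o["eef_pos"],o["tool_rot"],o["grip_width"])
c=wrist();save(c,"w7.png",(180,110,340,260),s=5);look(c,["jar","tin","bench_block"])
p=o["eef_pos"];print(pproj(c,[[p[0],p[1],.064]]))
n,lab,st,ce=cv2.connectedComponentsWithStats(black(c,(180,110,340,260)).astype(np.uint8))
for i in range(1,n):
    if st[i,4]>200: print(st[i],rect(c,lab==i,.064))
E
```

```text
[0.64259147 0.22032831 0.11729742] [ 0.01230298  0.99992098 -0.00107618 -0.00234653] 0.05092446442281152
jar 0.89 [240.9, 174.7, 282.9, 227.2] 1659 [635.8, 224.1, 35.8, 29.6, -1.4]
tin 0.86 [239.9, 156.1, 281.6, 223.5] 1249 [621.2, 225.3, 31.5, 27.4, 87.8]
bench_block 0.73 [221.8, 146.6, 293.9, 218.0] 2388 [635.6, 223.9, 63.0, 58.6, 0.8]
[[254.84262147 209.86877185]]
[303 233  14  27 214] [675.1, 257.9, 24.7, 9.4, 20.3]
[195 234  14  26 212] [672.0, 178.5, 22.0, 10.3, -1.2]
```

View pics/w7.png

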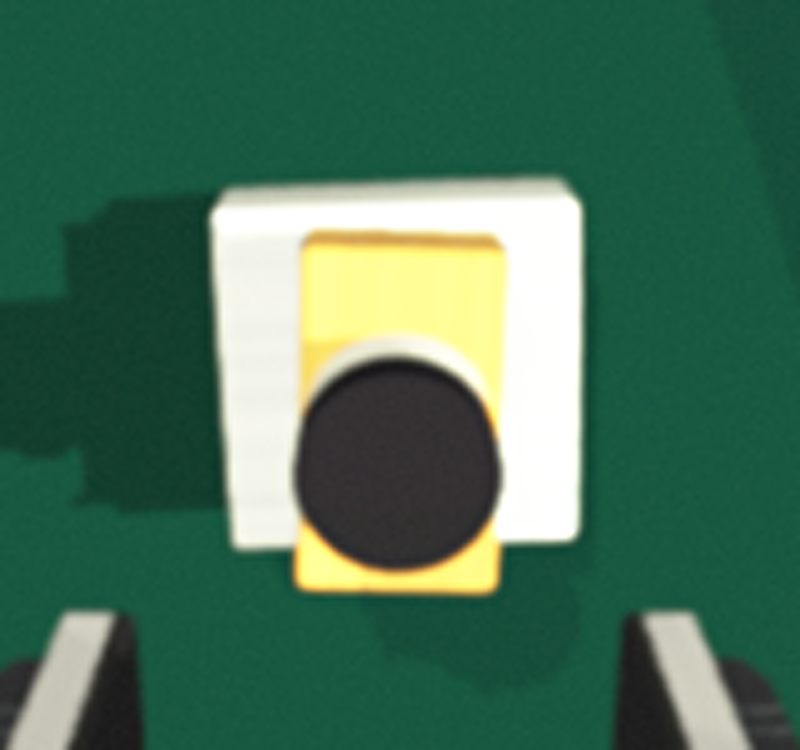

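```bash
python3 - <<'E'
from h import *
c=wrist();print(get_obs()["eef_pos"])
def f(n,p,z):
    w=unproj(c,np.array(p)/5+[180,110],z)*1e3; r=cv2.minAreaRect(w.astype(np.float32)); print(n,w.round(1).tolist(),w.mean(0).round(1),np.round(r[1],1),round(r[2],1))
f("jar",[(296,464),(500,464),(398,362),(398,570)],.064)
f("tin",[(300,243),(507,246),(500,592),(295,590)],.042)
f("block",[(213,205),(580,200),(580,542),(232,548)],.022)
E
```

```text
[0.64502042 0.21965081 0.12086476]
jar [[640.9, 208.6], [641.7, 237.7], [626.1, 223.4], [658.0, 222.7]] [641.7 223.1] [23.1 22. ] 42.4
tin [[613.6, 209.2], [614.9, 240.6], [672.8, 239.5], [671.4, 205.9]] [643.2 223.8] [33.7 57.9] 87.7
block [[611.1, 194.0], [611.8, 254.4], [673.2, 255.3], [672.6, 193.6]] [642.2 224.3] [62.  61.5] 89.4
```

Lid centre at crop (398,464) gives (642,223) mm. Descending to grip the jar just above the tin.

Call:
drive_tool:
  increments:
    - [[-2, 2, -20], [0, 0, 0], 0.6]
    - [[-1.2, 1.7, -25], [0, 0, 0], 0.6]
    - [[0, 0, -18], [0, 0, 0], 0.6]
    - [[0, 0, -9], [0, 0, 0], 0.6]
    - [[0, 0, -3], [0, 0, 0], 0.6]
    - [[0, 0, 0], [0, 0, 0], 0.6]
    - [[0, 0, 0], [0, 0, 0], 0.6]
    - [[0, 0, 0], [0, 0, 0], 0.6]

```text
clock: 13.7
eef_pos: [0.6423, 0.225, 0.0466]
tool_rot: [0.013, 1.0, 0.001, 0.002]
ft_force: [0.2, -0.3, -0.1]
grip_width: 0.0513
grasp_force: 0.0
```

Call:
drive_tool:
  increments:
    - [[0, 0, -1.5], [0, 0, 0], 0.5]
    - [[0, 0, 0], [0, 0, 0], 0.42]
    - [[0, 0, 0], [0, 0, 0], 0.36]
    - [[0, 0, 0], [0, 0, 0], 0.2]
    - [[0, 0, 0], [0, 0, 0], 0]
    - [[0, 0, 0], [0, 0, 0], 0]
    - [[0, 0, 0], [0, 0, 0], 0]
    - [[0, 0, 0], [0, 0, 0], 0]

```text
clock: 14.37
eef_pos: [0.6415, 0.225, 0.044]
tool_rot: [0.012, 1.0, 0.0, 0.001]
ft_force: [-1.0, 0.5, 4.7]
grip_width: 0.0278
grasp_force: 59.5
```

Call:
drive_tool:
  increments:
    - [[0, 0, 4], [0, 0, 0], 0]
    - [[0, 0, 10], [0, 0, 0], 0]
    - [[0, 0, 25], [0, 0, 0], 0]
    - [[0, 0, 38], [0, 0, 0], 0]
    - [[-5, -10, 25], [0, 0, 0], 0]
    - [[-12, -26, 0], [0, 0, 0], 0]
    - [[-17, -36, 0], [0, 0, 0], 0]
    - [[-17, -36, 0], [0, 0, 0], 0]

```text
clock: 15.03
eef_pos: [0.5897, 0.1166, 0.146]
tool_rot: [0.011, 1.0, 0.0, 0.001]
ft_force: [1.1, -1.7, -0.0]
grip_width: 0.0281
grasp_force: 59.1
```

Call:
drive_tool:
  increments:
    - [[-17, -36, 0], [0, 0, 0], 0]
    - [[-17, -36, 0], [0, 0, 0], 0]
    - [[-17, -36, 0], [0, 0, 0], 0]
    - [[-17, -36, 0], [0, 0, 0], 0]
    - [[-17, -36, 0], [0, 0, 0], 0]
    - [[-17, -36, 0], [0, 0, 0], 0]
    - [[-17, -36, 0], [0, 0, 0], 0]
    - [[-17, -36, 0], [0, 0, 0], 0]

```text
clock: 15.7
eef_pos: [0.4528, -0.1726, 0.1457]
tool_rot: [0.012, 1.0, -0.0, 0.0]
ft_force: [1.1, -0.8, -0.3]
grip_width: 0.0279
grasp_force: 59.1
```

Call:
drive_tool:
  increments:
    - [[-17, -36, 0], [0, 0, 0], 0]
    - [[-17, -36, 0], [0, 0, 0], 0]
    - [[-15, -32, -10], [0, 0, 0], 0]
    - [[-3.5, -4, -10], [0, 0, 0], 0]
    - [[0, 0, 0], [0, 0, 0], 0]
    - [[0, 0, 0], [0, 0, 0], 0]
    - [[0, 0, 0], [0, 0, 0], 0]
    - [[0, 0, 0], [0, 0, 0], 0]

```text
clock: 16.37
eef_pos: [0.4024, -0.2784, 0.1259]
tool_rot: [0.011, 1.0, -0.0, 0.0]
ft_force: [0.3, -0.7, -0.4]
grip_width: 0.0279
grasp_force: 59.2
```

```bash
python3 - <<'E'
from h import *
o=get_obs();print(o["eef_pos"],o["tool_rot"],o["ft_force"],o["grip_width"])
c=wrist();save(c,"w8.png",(170,80,350,320),s=2.5);look(c,["round_tray","spool"])
E
```

```text
[ 0.40243166 -0.27843256  0.12589656] [ 1.14487805e-02  9.99934328e-01 -1.75235496e-04  4.84455007e-04] [ 0.27366466 -0.68823387 -0.4320115 ] 0.027932748245960613
round_tray 0.66 [224.3, 150.2, 282.7, 208.0] 2568 [399.4, -280.5, 52.4, 52.4, -1.4]
spool 0.58 [362.1, 216.0, 395.6, 254.3] 840 [451.3, -159.9, 44.4, 27.1, 34.2]
```

View pics/w8.png

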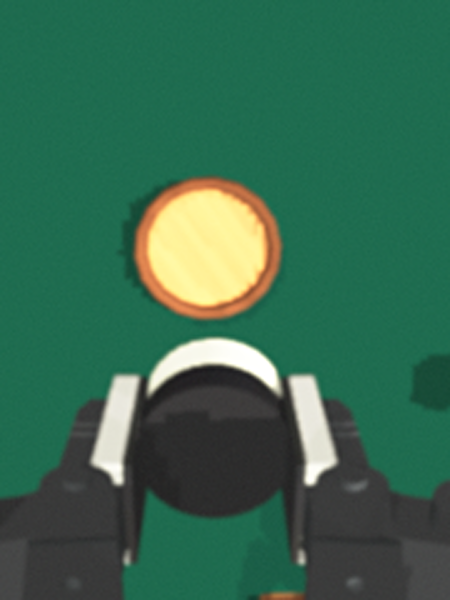

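The round tray is fully visible at crop (208,248), giving (399.5,-280.5) mm, and the jar is held upright. Lowering.

Call:
drive_tool:
  increments:
    - [[-2, -1, -25], [0, 0, 0], 0]
    - [[-1, -1, -35], [0, 0, 0], 0]
    - [[0, 0, -30], [0, 0, 0], 0]
    - [[0, 0, -15], [0, 0, 0], 0]
    - [[0, 0, -7], [0, 0, 0], 0]
    - [[0, 0, -3], [0, 0, 0], 0]
    - [[0, 0, 0], [0, 0, 0], 0]
    - [[0, 0, 0], [0, 0, 0], 0]

```text
clock: 17.18
eef_pos: [0.3996, -0.2817, 0.0113]
tool_rot: [0.012, 1.0, -0.001, 0.001]
ft_force: [-0.0, -0.4, -0.5]
grip_width: 0.0278
grasp_force: 59.2
```

Call:
drive_tool:
  increments:
    - [[0, 0, -1], [0, 0, 0], 0]
    - [[0, 0, 0], [0, 0, 0], 0]
    - [[0, 0, 0], [0, 0, 0], 0]
    - [[0, 0, 0], [0, 0, 0], 0]

```text
clock: 17.52
eef_pos: [0.3988, -0.2815, 0.0098]
tool_rot: [0.012, 1.0, -0.0, 0.001]
ft_force: [-0.3, -0.4, 0.2]
grip_width: 0.0282
grasp_force: 59.2
```

Call:
drive_tool:
  increments:
    - [[0, 0, -1.5], [0, 0, 0], 0]
    - [[0, 0, -1], [0, 0, 0], 0]
    - [[0, 0, 0], [0, 0, 0], 0]
    - [[0, 0, 0], [0, 0, 0], 0]
    - [[0, 0, 0], [0, 0, 0], 0]

```text
clock: 17.93
eef_pos: [0.3985, -0.2813, 0.0067]
tool_rot: [0.012, 1.0, -0.0, 0.0]
ft_force: [-0.4, 0.1, 1.5]
grip_width: 0.0278
grasp_force: 59.8
```

Call:
drive_tool:
  increments:
    - [[0, 0, -1], [0, 0, 0], 0]
    - [[0, 0, 0], [0, 0, 0], 0]
    - [[0, 0, 0], [0, 0, 0], 0]
    - [[0, 0, 0], [0, 0, 0], 0]

```text
clock: 18.27
eef_pos: [0.3987, -0.2814, 0.0063]
tool_rot: [0.012, 1.0, -0.0, 0.0]
ft_force: [-1.5, 1.4, 5.2]
grip_width: 0.028
grasp_force: 62.9
```

Call:
drive_tool:
  increments:
    - [[0, 0, -1], [0, 0, 0], 0]
    - [[0, 0, 0], [0, 0, 0], 0]
    - [[0, 0, 0], [0, 0, 0], 0]
    - [[0, 0, 0], [0, 0, 0], 0]

```text
clock: 18.6
eef_pos: [0.3988, -0.2815, 0.0058]
tool_rot: [0.013, 1.0, -0.0, 0.0]
ft_force: [-2.0, 1.4, 9.3]
grip_width: 0.0281
grasp_force: 66.2
```

Call:
drive_tool:
  increments:
    - [[0, 0, 1], [0, 0, 0], 0.36]
    - [[0, 0, 0], [0, 0, 0], 0.4]
    - [[0, 0, 0], [0, 0, 0], 0.45]
    - [[0, 0, 0], [0, 0, 0], 0.5]
    - [[0, 0, 0], [0, 0, 0], 0.5]
    - [[0, 0, 6], [0, 0, 0], 0.5]
    - [[0, 0, 15], [0, 0, 0], 0.5]
    - [[0, 0, 25], [0, 0, 0], 0.5]

```text
clock: 19.27
eef_pos: [0.3964, -0.2798, 0.0501]
tool_rot: [0.012, 1.0, 0.002, -0.003]
ft_force: [0.0, -1.0, -0.2]
grip_width: 0.0427
grasp_force: 0.0
```

Call:
drive_tool:
  increments:
    - [[0, 0, 35], [0, 0, 0], 0.6]
    - [[0, 0, 35], [0, 0, 0], 0.6]
    - [[0, 0, 20], [0, 0, 0], 0.6]
    - [[0, 0, 0], [0, 0, 0], 0.6]

```text
clock: 19.6
eef_pos: [0.4013, -0.2832, 0.1471]
tool_rot: [0.012, 1.0, -0.003, 0.004]
ft_force: [0.6, -1.6, 0.3]
grip_width: 0.0514
grasp_force: 0.0
```

```bash
python3 - <<'E'
from h import *
o=get_obs();print(o["eef_pos"],o["ft_force"],o["grip_width"])
c=wrist();save(c,"w9.png",(170,80,350,320),s=2.5);look(c,["round_tray","jar"],dict(jar=.025,round_tray=.007))
E
```

```text
[ 0.40132135 -0.28324751  0.14712665] [ 0.61834891 -1.60336899  0.30603321] 0.05139456485040805
round_tray 0.77 [232.8, 146.2, 289.4, 199.2] 1331 [398.9, -279.9, 53.1, 53.0, 88.7]
jar 0.71 [242.8, 154.8, 274.2, 191.7] 957 [394.1, -280.3, 33.4, 30.4, -1.3]
jar 0.47 [439.5, 231.9, 493.0, 300.8] 2262 [520.0, -13.5, 84.2, 82.6, 10.5]
```

View pics/w9.png

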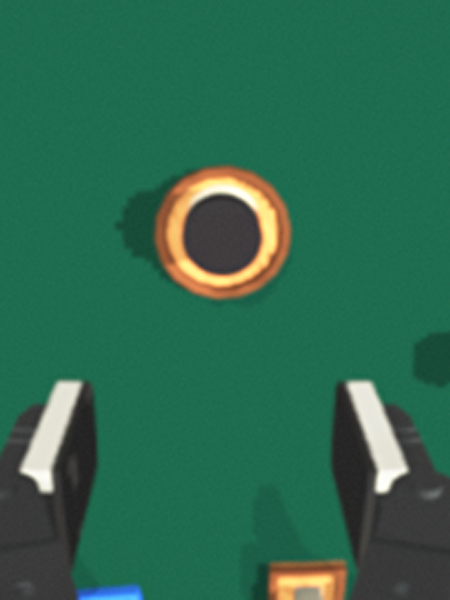

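The jar stands in the round tray with clearance all round. Next is the tin. I have one picture view left, so I'll rely on the networks' numbers.

Call:
drive_tool:
  increments:
    - [[10, 20, 0], [0, 0, 0], 0.65]
    - [[17, 36, 0], [0, 0, 0], 0.65]
    - [[17, 36, 0], [0, 0, 0], 0.65]
    - [[17, 36, 0], [0, 0, 0], 0.65]
    - [[17, 36, 0], [0, 0, 0], 0.65]
    - [[17, 36, 0], [0, 0, 0], 0.65]
    - [[17, 36, 0], [0, 0, 0], 0.65]
    - [[17, 36, 0], [0, 0, 0], 0.65]

```text
clock: 20.42
eef_pos: [0.5264, -0.0073, 0.1396]
tool_rot: [0.012, 1.0, -0.0, -0.002]
ft_force: [0.8, -0.8, -0.6]
grip_width: 0.0553
grasp_force: 0.0
```

Call:
drive_tool:
  increments:
    - [[17, 36, 0], [0, 0, 0], 0.65]
    - [[17, 36, 0], [0, 0, 0], 0.65]
    - [[17, 36, 0], [0, 0, 0], 0.65]
    - [[17, 36, 0], [0, 0, 0], 0.65]
    - [[17, 36, 0], [0, 0, 0], 0.65]
    - [[17, 36, 0], [0, 0, 0], 0.65]
    - [[9, 18, -15], [0, 0, 0], 0.65]
    - [[0, 0, -20], [0, 0, 0], 0.65]

```text
clock: 21.08
eef_pos: [0.6401, 0.2302, 0.1052]
tool_rot: [0.01, 1.0, 0.001, 0.001]
ft_force: [-0.6, -0.9, 0.2]
grip_width: 0.0553
grasp_force: 0.0
```

Call:
drive_tool:
  increments:
    - [[0, 0, -5], [0, 0, 0], 0.65]
    - [[0, 0, 0], [0, 0, 0], 0.65]
    - [[0, 0, 0], [0, 0, 0], 0.65]
    - [[0, 0, 0], [0, 0, 0], 0.65]
    - [[0, 0, 0], [0, 0, 0], 0.65]

```text
clock: 21.5
eef_pos: [0.6391, 0.224, 0.1032]
tool_rot: [0.013, 1.0, 0.0, 0.001]
ft_force: [0.3, 0.0, -0.8]
grip_width: 0.0553
grasp_force: 0.0
```

```bash
cat >> h.py <<'E'
def tilt(c,n,zt,k=0):
    r=silhouettes(n,c)[k]; print(n,round(r["conf"],2),r["bbox"],rect(c,r["region"],zt)); return r["region"]
E
python3 - <<'E'
from h import *
o=get_obs();print(o["eef_pos"],o["tool_rot"],o["grip_width"])
c=wrist();look(c,["tin","bench_block"])
# brass top by colour
h=cv2.cvtColor(c["image"],cv2.COLOR_RGB2HSV);m=((h[...,0]>14)&(h[...,0]<35)&(h[...,1]>90)&(h[...,2]>150)).astype(np.uint8)
m=cv2.morphologyEx(m,cv2.MORPH_OPEN,np.ones((3,3)))
n,lab,st,ce=cv2.connectedComponentsWithStats(m)
for i in range(1,n):
    if st[i,4]>500: print(st[i],rect(c,lab==i,.042))
E
```

```text
[0.63913176 0.22404449 0.10315757] [1.31286025e-02 9.99913316e-01 3.32185589e-04 9.43301153e-04] 0.055254964073822514
tin 0.71 [233.1, 165.0, 278.9, 241.2] 3268 [636.5, 224.5, 59.5, 31.9, -2.1]
bench_block 0.87 [214.6, 154.5, 294.9, 227.0] 2820 [635.1, 224.3, 63.7, 60.7, 0.2]
bench_block 0.63 [0.0, 40.0, 76.6, 148.3] 5312 [538.6, 26.5, 84.1, 79.2, -80.7]
[   6   49   60   90 3577] [540.9, 44.0, 62.1, 59.8, 9.4]
[ 473   75   39  121 2315] [584.7, 460.5, 102.9, 61.4, -21.7]
[ 234  163   44   77 3217] [637.1, 224.9, 59.4, 31.9, -2.9]
[ 429  286   83   40 1916] [773.3, 475.1, 156.3, 49.0, 89.9]
```

Call:
drive_tool:
  increments:
    - [[0, 0.6, -20], [0, 0, -0.9], 0.65]
    - [[0, 0, -25], [0, 0, 0], 0.65]
    - [[0, 0, -18], [0, 0, 0], 0.65]
    - [[0, 0, -9], [0, 0, 0], 0.65]
    - [[0, 0, -4], [0, 0, 0], 0.65]
    - [[0, 0, 0], [0, 0, 0], 0.65]
    - [[0, 0, 0], [0, 0, 0], 0.65]
    - [[0, 0, 0], [0, 0, 0], 0.65]

```text
clock: 22.32
eef_pos: [0.6397, 0.2258, 0.0275]
tool_rot: [0.02, 1.0, 0.001, 0.001]
ft_force: [-0.2, 1.3, -0.4]
grip_width: 0.0559
grasp_force: 0.0
```

Call:
drive_tool:
  increments:
    - [[0, -0.6, -1.5], [0, 0, 0], 0.55]
    - [[0, 0, 0], [0, 0, 0], 0.47]
    - [[0, 0, 0], [0, 0, 0], 0.4]
    - [[0, 0, 0], [0, 0, 0], 0.25]
    - [[0, 0, 0], [0, 0, 0], 0]
    - [[0, 0, 0], [0, 0, 0], 0]
    - [[0, 0, 0], [0, 0, 0], 0]
    - [[0, 0, 0], [0, 0, 0], 0]

```text
clock: 22.98
eef_pos: [0.639, 0.225, 0.025]
tool_rot: [0.02, 1.0, 0.0, 0.001]
ft_force: [-0.2, -0.3, 4.5]
grip_width: 0.0306
grasp_force: 62.1
```

Call:
drive_tool:
  increments:
    - [[0, 0, 4], [0, 0, 0], 0]
    - [[0, 0, 10], [0, 0, 0], 0]
    - [[0, 0, 25], [0, 0, 0], 0]
    - [[0, 0, 35], [0, 0, 0], 0]
    - [[-10, 0, 30], [0, 0, -1], 0]
    - [[-25, 2, 0], [0, 0, -1], 0]
    - [[-35, 4, 0], [0, 0, -1], 0]
    - [[-38, 4, 0], [0, 0, -1], 0]

```text
clock: 23.65
eef_pos: [0.5305, 0.2348, 0.1291]
tool_rot: [0.056, 0.998, 0.001, 0.001]
ft_force: [0.6, 1.7, -0.6]
grip_width: 0.031
grasp_force: 61.5
```

Call:
drive_tool:
  increments:
    - [[-38, 4, 0], [0, 0, 0], 0]
    - [[-38, 4, 0], [0, 0, 0], 0]
    - [[-25, 4, 0], [0, 0, 0], 0]
    - [[-10, 0, 0], [0, 0, 0], 0]
    - [[0, 0, 0], [0, 0, 0], 0]
    - [[0, 0, 0], [0, 0, 0], 0]
    - [[0, 0, 0], [0, 0, 0], 0]
    - [[0, 0, 0], [0, 0, 0], 0]

```text
clock: 24.32
eef_pos: [0.4212, 0.2469, 0.1283]
tool_rot: [0.056, 0.998, 0.0, 0.001]
ft_force: [-0.4, -0.0, -1.4]
grip_width: 0.0306
grasp_force: 61.5
```

```bash
python3 - <<'E'
from h import *
o=get_obs();print(o["eef_pos"],o["tool_rot"],o["ft_force"],o["grip_width"])
c=wrist();save(c,"w10.png",(130,60,390,320),s=2.2);look(c,["oblong_tray","pliers","tin"])
E
```

```text
[0.42118393 0.24691956 0.128292  ] [5.57824087e-02 9.98442764e-01 2.45888379e-04 5.56968985e-04] [-0.4348245  -0.02539249 -1.44814236] 0.030602858865532906
oblong_tray 0.76 [226.8, 137.3, 290.4, 201.7] 3614 [409.4, 249.6, 58.5, 55.8, -4.0]
pliers 0.65 [130.4, 167.9, 180.0, 277.8] 2064 [458.7, 144.7, 122.6, 40.8, -2.6]
tin 0.78 [220.2, 198.3, 289.6, 305.5] 6700 [479.9, 240.6, 113.2, 57.2, -6.2]
tin 0.25 [44.1, 254.1, 113.6, 316.1] 2469 [507.2, 45.0, 78.2, 73.2, -78.6]
```

```bash
python3 - <<'E'
from h import *
c=wrist();R=silhouettes("oblong_tray",c)[0]["region"]
ys,xs=np.nonzero(R)
L=[];Rr=[]
for y in range(150,195):
    x=np.nonzero(R[y])[0]
    if len(x): L.append((x[0]-.5,y));Rr.append((x[-1]+.5,y))
T=[(x,np.nonzero(R[:,x])[0][0]-.5) for x in range(238,280)]
for n,p in(("L",L),("R",Rr),("T",T)):
    w=unproj(c,np.array(p),.007)*1e3
    vx,vy,x0,y0=cv2.fitLine(w.astype(np.float32),cv2.DIST_HUBER,0,.01,.01).ravel(); print(n,w[0].round(1),w[-1].round(1),round(float(np.degrees(np.arctan2(vy,vx))),1),round(float(x0),1),round(float(y0),1))
E
```

```text
L [387.4 222.8] [429.1 219.8] -4.4 410.8 221.3
R [393.6 279.1] [435.4 276.6] -3.7 414.3 278.1
T [379.3 236.1] [380.6 272.6] 88.6 379.8 248.5
```

View pics/w10.png

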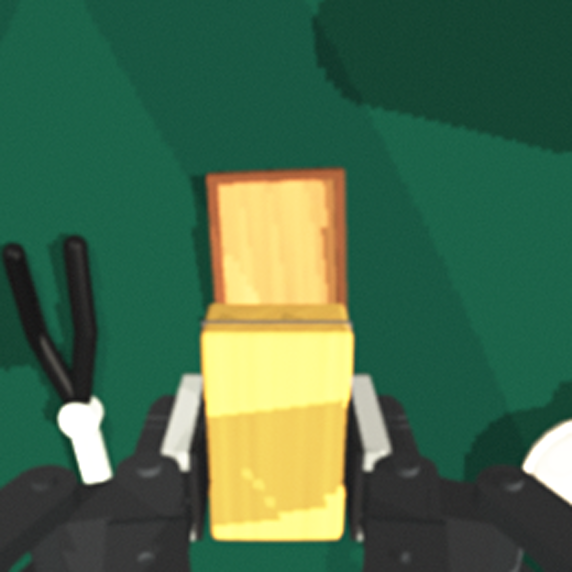

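The tray (275,240) lies straight ahead of the held tin, and the pliers (75,370) are well clear. The tray centre is about (420,249), yaw -4°. Lowering.

Call:
drive_tool:
  increments:
    - [[-1, 2, -25], [0, 0, 2.4], 0]
    - [[0, 0.3, -35], [0, 0, 0], 0]
    - [[0, 0, -30], [0, 0, 0], 0]
    - [[0, 0, -15], [0, 0, 0], 0]
    - [[0, 0, -7], [0, 0, 0], 0]
    - [[0, 0, -2], [0, 0, 0], 0]
    - [[0, 0, 0], [0, 0, 0], 0]
    - [[0, 0, 0], [0, 0, 0], 0]

```text
clock: 25.28
eef_pos: [0.4196, 0.2497, 0.0153]
tool_rot: [0.034, 0.999, 0.001, 0.001]
ft_force: [0.3, 0.2, -1.2]
grip_width: 0.0307
grasp_force: 61.5
```

Call:
drive_tool:
  increments:
    - [[0, 0, -1], [0, 0, 0], 0]
    - [[0, 0, -1], [0, 0, 0], 0]
    - [[0, 0, 0], [0, 0, 0], 0]
    - [[0, 0, 0], [0, 0, 0], 0]
    - [[0, 0, 0], [0, 0, 0], 0]

```text
clock: 25.7
eef_pos: [0.4186, 0.2492, 0.0125]
tool_rot: [0.034, 0.999, 0.0, 0.0]
ft_force: [0.5, -0.1, -1.4]
grip_width: 0.0306
grasp_force: 61.5
```

Call:
drive_tool:
  increments:
    - [[0, 0, -1.5], [0, 0, 0], 0]
    - [[0, 0, 0], [0, 0, 0], 0]
    - [[0, 0, 0], [0, 0, 0], 0]
    - [[0, 0, 0], [0, 0, 0], 0]

```text
clock: 26.03
eef_pos: [0.4184, 0.2491, 0.0106]
tool_rot: [0.034, 0.999, -0.0, -0.0]
ft_force: [0.1, -0.1, -0.6]
grip_width: 0.0304
grasp_force: 61.5
```

Call:
drive_tool:
  increments:
    - [[0, 0, -1], [0, 0, 0], 0]
    - [[0, 0, 0], [0, 0, 0], 0]
    - [[0, 0, 0], [0, 0, 0], 0]
    - [[0, 0, 0], [0, 0, 0], 0]

```text
clock: 26.37
eef_pos: [0.4185, 0.2491, 0.0096]
tool_rot: [0.034, 0.999, -0.0, -0.0]
ft_force: [0.2, -0.3, -1.1]
grip_width: 0.0303
grasp_force: 61.5
```

Call:
drive_tool:
  increments:
    - [[0, 0, -1], [0, 0, 0], 0]
    - [[0, 0, -0.7], [0, 0, 0], 0]
    - [[0, 0, 0], [0, 0, 0], 0]
    - [[0, 0, 0], [0, 0, 0], 0]
    - [[0, 0, 0], [0, 0, 0], 0]

```text
clock: 26.78
eef_pos: [0.4185, 0.2491, 0.008]
tool_rot: [0.034, 0.999, -0.0, -0.0]
ft_force: [-0.1, 0.5, -0.8]
grip_width: 0.0303
grasp_force: 61.5
```

Call:
drive_tool:
  increments:
    - [[0, 0, -0.7], [0, 0, 0], 0]
    - [[0, 0, 0], [0, 0, 0], 0]
    - [[0, 0, 0], [0, 0, 0], 0]
    - [[0, 0, 0], [0, 0, 0], 0]

```text
clock: 27.12
eef_pos: [0.4185, 0.2491, 0.0073]
tool_rot: [0.034, 0.999, -0.0, 0.0]
ft_force: [-0.0, 0.3, -1.0]
grip_width: 0.0306
grasp_force: 61.5
```

Call:
drive_tool:
  increments:
    - [[0, 0, -0.7], [0, 0, 0], 0]
    - [[0, 0, 0], [0, 0, 0], 0]
    - [[0, 0, 0], [0, 0, 0], 0]
    - [[0, 0, 0], [0, 0, 0], 0]

```text
clock: 27.45
eef_pos: [0.4185, 0.2491, 0.0066]
tool_rot: [0.034, 0.999, -0.0, -0.0]
ft_force: [-0.2, 0.0, -1.4]
grip_width: 0.0306
grasp_force: 61.5
```

Call:
drive_tool:
  increments:
    - [[0, 0, -0.7], [0, 0, 0], 0]
    - [[0, 0, 0], [0, 0, 0], 0]
    - [[0, 0, 0], [0, 0, 0], 0]
    - [[0, 0, 0], [0, 0, 0], 0]

```text
clock: 27.78
eef_pos: [0.4186, 0.2492, 0.006]
tool_rot: [0.034, 0.999, 0.0, 0.0]
ft_force: [-0.5, -0.2, 0.4]
grip_width: 0.0304
grasp_force: 61.6
```

Call:
drive_tool:
  increments:
    - [[0, 0, -0.5], [0, 0, 0], 0]
    - [[0, 0, 0], [0, 0, 0], 0]
    - [[0, 0, 0], [0, 0, 0], 0]
    - [[0, 0, 0], [0, 0, 0], 0]

```text
clock: 28.12
eef_pos: [0.4186, 0.2491, 0.006]
tool_rot: [0.034, 0.999, 0.0, 0.0]
ft_force: [-1.8, -1.5, 4.8]
grip_width: 0.0308
grasp_force: 62.2
```

Call:
drive_tool:
  increments:
    - [[0, 0, 0.5], [0, 0, 0], 0.38]
    - [[0, 0, 0], [0, 0, 0], 0.45]
    - [[0, 0, 0], [0, 0, 0], 0.5]
    - [[0, 0, 0], [0, 0, 0], 0.5]
    - [[0, 0, 6], [0, 0, 0], 0.5]
    - [[0, 0, 15], [0, 0, 0], 0.5]
    - [[0, 0, 25], [0, 0, 0], 0.6]
    - [[0, 0, 35], [0, 0, 0], 0.8]

```text
clock: 28.78
eef_pos: [0.4164, 0.2478, 0.0857]
tool_rot: [0.034, 0.999, -0.002, -0.003]
ft_force: [0.7, 0.1, -1.4]
grip_width: 0.0616
grasp_force: 0.0
```

Call:
drive_tool:
  increments:
    - [[0, 0, 30], [0, 0, 1], 1]
    - [[0, 0, 15], [0, 0, 1], 1]
    - [[0, 0, 0], [0, 0, 1], 1]
    - [[0, 0, 0], [0, 0, 1], 1]
    - [[0, 0, 0], [0, 0, 0], 1]

```text
clock: 29.2
eef_pos: [0.4178, 0.2487, 0.1312]
tool_rot: [-0.001, 1.0, -0.0, -0.001]
ft_force: [-1.1, 0.2, -1.2]
grip_width: 0.0856
grasp_force: 0.0
```

```bash
python3 - <<'E'
from h import *
o=get_obs();print(o["eef_pos"],o["tool_rot"],o["ft_force"],o["grip_width"])
c=wrist();look(c,["oblong_tray","pliers","tin","square_tray"],dict(oblong_tray=.007,tin=.023,pliers=.006,square_tray=.007))
E
```

```text
[0.41780467 0.24872818 0.13117423] [-9.71491947e-04  9.99999275e-01 -3.74804767e-04 -6.04479086e-04] [-1.12380068  0.24162183 -1.23850546] 0.08561769219193763
oblong_tray 0.68 [224.6, 142.6, 288.5, 226.4] 2427 [419.9, 249.1, 81.2, 55.8, -3.5]
pliers 0.95 [132.1, 160.3, 170.3, 245.8] 1720 [444.5, 147.1, 94.3, 40.3, 0.0]
tin 0.69 [239.0, 150.2, 276.8, 216.8] 2277 [416.6, 249.7, 58.9, 32.2, -3.8]
tin 0.36 [33.7, 235.5, 106.5, 298.5] 2454 [520.2, 27.8, 85.8, 77.9, -78.4]
square_tray 0.94 [33.2, 237.0, 102.0, 298.8] 2452 [532.3, 13.8, 90.2, 83.4, -79.5]
```

The tin is seated with about 2 mm offset and matching yaw. Going for the bench block.

Call:
drive_tool:
  increments:
    - [[20, -2, 0], [0, 0, 0], 1]
    - [[36, -4, 0], [0, 0, 0], 1]
    - [[36, -4, 0], [0, 0, 0], 1]
    - [[36, -4, 0], [0, 0, 0], 1]
    - [[36, -4, 0], [0, 0, 0], 1]
    - [[36, -4, 0], [0, 0, 0], 1]
    - [[20, -2, -15], [0, 0, 0], 1]
    - [[2, 0, -15], [0, 0, 0], 1]

```text
clock: 30.12
eef_pos: [0.6452, 0.2241, 0.1009]
tool_rot: [0.001, 1.0, 0.0, 0.002]
ft_force: [-0.8, -0.0, 0.2]
grip_width: 0.0854
grasp_force: 0.0
```

Call:
drive_tool:
  increments:
    - [[0, 0, 0], [0, 0, 0], 1]
    - [[0, 0, 0], [0, 0, 0], 1]
    - [[0, 0, 0], [0, 0, 0], 1]
    - [[0, 0, 0], [0, 0, 0], 1]
    - [[0, 0, 0], [0, 0, 0], 1]

```text
clock: 30.53
eef_pos: [0.6405, 0.2257, 0.1035]
tool_rot: [-0.001, 1.0, 0.0, 0.001]
ft_force: [-0.3, 0.0, 0.4]
grip_width: 0.0856
grasp_force: 0.0
```

```bash
cat > blk.py <<'E'
from h import *
o=get_obs();print(o["eef_pos"],o["tool_rot"],o["grip_width"])
c=wrist();print(get_obs()["eef_pos"])
r=silhouettes("bench_block",c)[0];print(r["conf"],r["bbox"],rect(c,r["region"],.022));R=r["region"]
l,t,rr,b=[int(round(v)) for v in r["bbox"]];h=b-t;w=rr-l
L=[];Q=[];T=[];B=[]
for y in range(t+h//5,b-h//6):
    x=np.nonzero(R[y])[0]; L.append((x[0]-.5,y)); Q.append((x[-1]+.5,y))
for x in range(l+w//5,rr-w//5):
    y=np.nonzero(R[:,x])[0]; T.append((x,y[0]-.5)); B.append((x,y[-1]+.5))
for n,p in(("L",L),("R",Q),("T",T),("B",B)):
    q=unproj(c,np.array(p),.022 if n!="T" else 0)*1e3
    vx,vy,x0,y0=cv2.fitLine(q.astype(np.float32),cv2.DIST_HUBER,0,.01,.01).ravel(); print(n,round(float(np.degrees(np.arctan2(vy,vx))),1),round(float(x0),1),round(float(y0),1))
E
python3 blk.py
```

```text
[0.64047444 0.22571018 0.10348807] [-1.03905670e-03  9.99998939e-01  3.54774266e-04  9.57372347e-04] 0.08558834568115045
[0.64052307 0.2256641  0.10344022]
0.59 [216.3, 155.0, 293.1, 227.7] [635.5, 224.5, 62.9, 59.7, 0.2]
L 0.6 633.4 194.6
R -0.2 637.2 254.1
T -89.9 608.0 228.6
B -89.9 667.3 228.7
```

Call:
drive_tool:
  increments:
    - [[-1.5, -0.7, -25], [0, 0, 0], 1]
    - [[-0.5, 0, -30], [0, 0, 0], 1]
    - [[0, 0, -25], [0, 0, 0], 1]
    - [[0, 0, -12], [0, 0, 0], 1]
    - [[0, 0, -5], [0, 0, 0], 1]
    - [[0, 0, -2], [0, 0, 0], 1]
    - [[0, 0, 0], [0, 0, 0], 1]
    - [[0, 0, 0], [0, 0, 0], 1]

```text
clock: 31.3
eef_pos: [0.6399, 0.2249, 0.0048]
tool_rot: [-0.001, 1.0, 0.001, 0.002]
ft_force: [0.2, 0.2, 0.7]
grip_width: 0.0854
grasp_force: 0.0
```

Call:
drive_tool:
  increments:
    - [[0, 0, -1.5], [0, 0, 0], 1]
    - [[0, 0, 0], [0, 0, 0], 1]
    - [[0, 0, 0], [0, 0, 0], 1]

```text
clock: 31.55
eef_pos: [0.639, 0.2246, 0.0023]
tool_rot: [-0.001, 1.0, 0.0, 0.001]
ft_force: [-0.9, -0.5, 0.2]
grip_width: 0.0853
grasp_force: 0.0
```

Call:
drive_tool:
  increments:
    - [[0, 0, 0], [0, 0, 0], 0.9]
    - [[0, 0, 0], [0, 0, 0], 0.82]
    - [[0, 0, 0], [0, 0, 0], 0.76]
    - [[0, 0, 0], [0, 0, 0], 0.7]
    - [[0, 0, 0], [0, 0, 0], 0.6]
    - [[0, 0, 0], [0, 0, 0], 0.3]
    - [[0, 0, 0], [0, 0, 0], 0]
    - [[0, 0, 0], [0, 0, 0], 0]

```text
clock: 32.22
eef_pos: [0.6386, 0.2241, 0.0021]
tool_rot: [-0.001, 1.0, -0.0, 0.0]
ft_force: [-2.3, -0.9, 4.5]
grip_width: 0.0581
grasp_force: 67.1
```

Call:
drive_tool:
  increments:
    - [[0, 0, 3], [0, 0, 0], 0]
    - [[0, 0, 5], [0, 0, 0], 0]
    - [[0, 0, 5], [0, 0, 0], 0]
    - [[0, 0, 0], [0, 0, 0], 0]
    - [[0, 0, 0], [0, 0, 0], 0]

```text
clock: 32.63
eef_pos: [0.6386, 0.2246, 0.0143]
tool_rot: [-0.001, 1.0, 0.0, 0.0]
ft_force: [0.1, -0.3, -5.3]
grip_width: 0.0586
grasp_force: 66.1
```

Call:
drive_tool:
  increments:
    - [[0, 0, 15], [0, 0, 0], 0]
    - [[0, 0, 30], [0, 0, 0], 0]
    - [[0, 0, 30], [0, 0, 0], 0]
    - [[0, -10, 20], [0, 0, 1.5], 0]
    - [[-4, -20, 0], [0, 0, 1.5], 0]
    - [[-4, -26, 0], [0, 0, 1.5], 0]
    - [[-4, -28, 0], [0, 0, 1.5], 0]
    - [[-4, -28, 0], [0, 0, 1.5], 0]

```text
clock: 33.3
eef_pos: [0.6218, 0.1117, 0.1091]
tool_rot: [-0.067, 0.998, -0.0, -0.0]
ft_force: [0.0, -0.3, -5.1]
grip_width: 0.0589
grasp_force: 66.2
```

Call:
drive_tool:
  increments:
    - [[-4, -28, 0], [0, 0, 1.5], 0]
    - [[-4, -28, 0], [0, 0, 0.5], 0]
    - [[-4, -24, 0], [0, 0, 0], 0]
    - [[-4, -16, 0], [0, 0, 0], 0]
    - [[-1, -4, 0], [0, 0, 0], 0]
    - [[0, 0, 0], [0, 0, 0], 0]
    - [[0, 0, 0], [0, 0, 0], 0]
    - [[0, 0, 0], [0, 0, 0], 0]

```text
clock: 33.97
eef_pos: [0.6057, 0.0135, 0.1093]
tool_rot: [-0.084, 0.996, 0.0, 0.0]
ft_force: [0.9, 0.4, -4.6]
grip_width: 0.0585
grasp_force: 66.1
```

```bash
python3 - <<'E'
from h import *
o=get_obs();print(o["eef_pos"],o["tool_rot"],o["ft_force"],o["grip_width"])
for i in range(2):
    c=wrist();look(c,["square_tray","bench_block"])
R=silhouettes("square_tray",c)[0]["region"].astype(np.uint8)
cn=max(cv2.findContours(R,0,2)[0],key=cv2.contourArea);a=cv2.approxPolyDP(cn,4,True)[:,0]
print(a.tolist(),(unproj(c,a,.007)*1e3).round(1).tolist())
print(unproj(c,[[256,5]],0))
E
```

```text
[0.60571811 0.01350609 0.10928222] [-8.40551800e-02  9.96461050e-01  3.01007539e-04  1.11287517e-04] [ 0.91079153  0.39993394 -4.61968418] 0.05847362598874915
square_tray 0.88 [210.2, 54.9, 315.5, 161.8] 10205 [536.8, 9.0, 84.6, 84.0, 9.8]
square_tray 0.36 [477.4, 16.9, 512.0, 104.6] 1192 [421.9, 240.6, 83.3, 57.5, -1.5]
bench_block 0.65 [189.0, 195.3, 323.3, 310.4] 14051 [666.2, 24.5, 124.1, 111.2, 9.7]
square_tray 0.85 [213.2, 55.9, 316.9, 159.8] 10218 [536.8, 9.2, 84.0, 83.6, -80.5]
bench_block 0.67 [190.5, 196.7, 321.9, 305.6] 14027 [665.4, 24.4, 122.7, 111.3, 9.7]
bench_block 0.51 [492.8, 27.0, 512.0, 86.5] 947 [424.1, 227.0, 61.9, 32.4, 9.0]
[[213, 58], [214, 156], [311, 158], [314, 59]] [[502.9, -38.0], [583.5, -24.9], [571.3, 56.1], [489.3, 42.5]]
[[ 0.45066742 -0.01175242]]
```

The square tray is fully visible: centre (536.8,9.1), yaw 9.7°, size 84x84 as given. The block yaw already matches it.

Call:
drive_tool:
  increments:
    - [[-15, -1, 0], [0, 0, 0], 0]
    - [[-22, -1, 0], [0, 0, 0], 0]
    - [[-20, -1.3, -10], [0, 0, 0], 0]
    - [[-11, -1, -25], [0, 0, 0], 0]
    - [[0, 0, -25], [0, 0, 0], 0]
    - [[0, 0, -18], [0, 0, 0], 0]
    - [[0, 0, -8], [0, 0, 0], 0]
    - [[0, 0, 0], [0, 0, 0], 0]

```text
clock: 34.98
eef_pos: [0.5357, 0.0082, 0.0215]
tool_rot: [-0.084, 0.997, 0.0, -0.002]
ft_force: [-0.9, -0.4, -4.7]
grip_width: 0.0585
grasp_force: 66.0
```

Call:
drive_tool:
  increments:
    - [[0, 0, -4], [0, 0, 0], 0]
    - [[0, 0, -4], [0, 0, 0], 0]
    - [[0, 0, 0], [0, 0, 0], 0]
    - [[0, 0, 0], [0, 0, 0], 0]
    - [[0, 0, 0], [0, 0, 0], 0]

```text
clock: 35.4
eef_pos: [0.5381, 0.0081, 0.0161]
tool_rot: [-0.083, 0.997, -0.0, 0.001]
ft_force: [0.5, -0.1, -5.4]
grip_width: 0.0579
grasp_force: 66.1
```

Call:
drive_tool:
  increments:
    - [[0, 1, -4], [0, 0, 0], 0]
    - [[0, 0, -3], [0, 0, 0], 0]
    - [[0, 0, -1.5], [0, 0, 0], 0]
    - [[0, 0, 0], [0, 0, 0], 0]
    - [[0, 0, 0], [0, 0, 0], 0]
    - [[0, 0, 0], [0, 0, 0], 0]

```text
clock: 35.9
eef_pos: [0.5375, 0.0091, 0.0069]
tool_rot: [-0.083, 0.997, -0.0, -0.0]
ft_force: [0.5, 0.0, -4.7]
grip_width: 0.0588
grasp_force: 66.2
```

Call:
drive_tool:
  increments:
    - [[0, 0, -1], [0, 0, 0], 0]
    - [[0, 0, 0], [0, 0, 0], 0]
    - [[0, 0, 0], [0, 0, 0], 0]
    - [[0, 0, 0], [0, 0, 0], 0]

```text
clock: 36.23
eef_pos: [0.5375, 0.0091, 0.0059]
tool_rot: [-0.083, 0.997, -0.0, 0.0]
ft_force: [-0.4, 0.2, -4.5]
grip_width: 0.0587
grasp_force: 66.2
```

Call:
drive_tool:
  increments:
    - [[0, 0, -0.7], [0, 0, 0], 0]
    - [[0, 0, 0], [0, 0, 0], 0]
    - [[0, 0, 0], [0, 0, 0], 0]
    - [[0, 0, 0], [0, 0, 0], 0]

```text
clock: 36.57
eef_pos: [0.5374, 0.0091, 0.0052]
tool_rot: [-0.083, 0.997, -0.0, -0.0]
ft_force: [-0.3, 0.3, -5.9]
grip_width: 0.0584
grasp_force: 66.2
```

Call:
drive_tool:
  increments:
    - [[0, 0, -0.6], [0, 0, 0], 0]
    - [[0, 0, 0], [0, 0, 0], 0]
    - [[0, 0, 0], [0, 0, 0], 0]
    - [[0, 0, 0], [0, 0, 0], 0]

```text
clock: 36.9
eef_pos: [0.5375, 0.0091, 0.005]
tool_rot: [-0.083, 0.997, -0.0, 0.0]
ft_force: [-3.2, 0.6, 1.0]
grip_width: 0.0589
grasp_force: 66.8
```

Call:
drive_tool:
  increments:
    - [[0, 0, -0.6], [0, 0, 0], 0]
    - [[0, 0, 0], [0, 0, 0], 0]
    - [[0, 0, 0], [0, 0, 0], 0]
    - [[0, 0, 0], [0, 0, 0], 0]

```text
clock: 37.23
eef_pos: [0.5376, 0.0091, 0.005]
tool_rot: [-0.083, 0.997, -0.0, 0.0]
ft_force: [-3.5, -0.0, 5.9]
grip_width: 0.0584
grasp_force: 67.3
```

Call:
drive_tool:
  increments:
    - [[0, 0, -0.6], [0, 0, 0], 0]
    - [[0, 0, 0], [0, 0, 0], 0]
    - [[0, 0, 0], [0, 0, 0], 0]
    - [[0, 0, 0], [0, 0, 0], 0]

```text
clock: 37.57
eef_pos: [0.5376, 0.0091, 0.005]
tool_rot: [-0.083, 0.997, -0.0, 0.0]
ft_force: [-5.4, -0.6, 10.3]
grip_width: 0.0585
grasp_force: 67.9
```

The block is on the floor at z 5.0 mm, as predicted. Releasing, retreating and checking everything.

Call:
drive_tool:
  increments:
    - [[0, 0, 1], [0, 0, 0], 0.72]
    - [[0, 0, 0], [0, 0, 0], 0.8]
    - [[0, 0, 0], [0, 0, 0], 0.9]
    - [[0, 0, 0], [0, 0, 0], 1]
    - [[0, 0, 0], [0, 0, 0], 1]
    - [[0, 0, 6], [0, 0, 0], 1]
    - [[0, 0, 20], [0, 0, 0], 1]
    - [[0, 0, 35], [0, 0, 0], 1]

```text
clock: 38.23
eef_pos: [0.5341, 0.009, 0.0627]
tool_rot: [-0.083, 0.997, 0.0, -0.004]
ft_force: [0.7, -0.9, -1.0]
grip_width: 0.0854
grasp_force: 0.0
```

Call:
drive_tool:
  increments:
    - [[0, 0, 35], [0, 0, 0], 1]
    - [[0, 0, 40], [0, 0, 0], 1]
    - [[0, 0, 30], [0, 0, 0], 1]
    - [[-20, 0, 10], [0, 0, 0], 1]
    - [[-20, 0, 0], [0, 0, 0], 1]
    - [[0, 0, 0], [0, 0, 0], 1]
    - [[0, 0, 0], [0, 0, 0], 1]
    - [[0, 0, 0], [0, 0, 0], 1]

```text
clock: 38.9
eef_pos: [0.4979, 0.0091, 0.1806]
tool_rot: [-0.083, 0.997, -0.0, 0.0]
ft_force: [-0.1, 0.3, 0.2]
grip_width: 0.0858
grasp_force: 0.0
```

```bash
python3 - <<'E'
from h import *
o=get_obs();print(o["clock"],o["eef_pos"],o["ft_force"],o["grip_width"])
zs=dict(Z,stone=.021,jar=.025,tin=.023,bench_block=.025)
for n in("wrist","scene"):
    c=wrist() if n=="wrist" else camera(n);print(n);look(c,zs,zs)
E
```

```text
38.9 [0.49785618 0.00910916 0.18060066] [-0.11028511  0.25824803  0.23535548] 0.08580139831797537
wrist
stone 0.64 [51.1, 204.9, 70.8, 252.4] 636 [613.0, -233.2, 72.7, 25.6, -2.6]
jar 0.62 [21.0, 44.0, 50.6, 73.4] 575 [397.4, -271.0, 47.7, 29.7, 87.4]
tin 0.55 [440.1, 120.6, 472.5, 169.2] 1243 [418.5, 241.1, 56.2, 46.2, -4.6]
bench_block 0.79 [221.3, 178.1, 278.2, 227.8] 3163 [533.9, 9.2, 64.6, 60.3, 9.6]
narrow_tray 0.98 [1.6, 192.3, 31.3, 244.6] 935 [632.3, -335.7, 87.7, 46.0, 8.8]
narrow_tray 0.91 [104.4, 224.7, 139.7, 278.4] 1175 [636.6, -139.4, 82.0, 42.0, 15.3]
narrow_tray 0.83 [49.8, 190.4, 78.2, 254.2] 704 [615.7, -238.7, 92.3, 44.2, -0.7]
round_tray 0.69 [27.2, 39.6, 59.6, 83.3] 554 [402.5, -272.9, 53.3, 48.2, -21.4]
oblong_tray 0.76 [425.9, 105.5, 477.2, 178.8] 1020 [420.2, 244.6, 79.7, 60.0, -2.8]
square_tray 0.79 [209.4, 161.9, 288.8, 235.3] 2057 [534.8, 9.0, 85.8, 85.4, 9.6]
spool 0.88 [99.4, 102.2, 132.3, 128.0] 645 [458.2, -146.2, 38.2, 25.9, -80.8]
scene
stone 0.7 [137.5, 240.6, 148.4, 268.7] 268 [628.4, -237.5, 77.3, 18.8, -0.4]
jar 0.64 [124.2, 180.1, 141.7, 195.4] 
[... 378 characters left out ...]
6, 244.8, 215.1, 282.3] 713 [649.3, -138.6, 94.1, 39.3, 16.1]
round_tray 0.66 [123.0, 187.4, 145.1, 196.7] 92 [413.5, -278.5, 48.6, 35.4, 90.0]
round_tray 0.56 [232.6, 197.8, 280.1, 232.6] 345 [543.1, 9.8, 88.4, 87.0, 8.0]
round_tray 0.48 [245.2, 200.1, 275.4, 226.8] 659 [531.7, 12.1, 83.0, 65.8, 8.1]
square_tray 0.96 [234.8, 198.7, 284.2, 231.4] 287 [541.6, 9.7, 87.9, 85.7, 8.9]
square_tray 0.66 [133.7, 238.1, 156.3, 273.9] 452 [623.0, -240.1, 93.0, 40.7, -0.9]
pliers 0.5 [296.5, 171.6, 315.8, 202.5] 203 [466.4, 145.1, 116.5, 36.6, -2.5]
spool 0.69 [123.0, 185.2, 144.0, 197.9] 163 [440.5, -270.1, 48.5, 46.5, -85.2]
spool 0.43 [177.5, 188.3, 187.0, 203.7] 156 [478.6, -151.6, 56.0, 26.0, 1.7]
```

All four pieces are in their trays, the pliers and spool have not moved, and the robot is clear.

```bash
python3 -c "
from workcell import job_done; print(job_done())"
```

```text
the job is handed in; nothing more can be done
None
```

I took the stack apart from the top down, put each piece in its own tray and handed the job in at about 39 s; a final camera check showed all four seated, with the pliers, spool and look-alike trays left where they were.

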